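Mount the lens on the camera lying on the office cart

TASK

Mount the lens on the camera that lies on its back: take the lens lying on its side in the top acrylic tray, rest it mount end down on the camera's open mount and let go of it. Then take hold of it again, turn it under light pressure until its lugs drop into the mount and turn it clockwise (seen from above) to the stop, without forcing it, and let go. Keep the camera flat and about where it is, and leave the other things on the cart alone.

Things in the scene. Friction and masses are not known exactly. Their poses are not given: they have to be found in the camera images.
- lens: Black camera lens, 0.25 kg, straight barrel 64 mm in diameter and 56 mm long. Origin: centre of its flat mounting flange (mount end of the barrel). +z runs along the axis from flange to front glass: up when mounted. At the start it lies in the middle channel of the top tray, +z to tray -x (mount end away from the robot), lens +x up.
- lens_mid (a point): Point on the lens axis half way along the barrel, 28 mm from the flange; axes as lens. Ribbed rubber ring from 19 to 41 mm, bare metal next to the flange, glass at the front.
- lens_tail (a point): Small end of the lens's mount tube, on the axis at z = -15 mm; axes as lens. From the flange a metal tube of 47 mm diameter runs to z = -10 mm, then a cone tapers to 34 mm here. On the tube three equal lugs, centred 0, 120 and 240 degrees about z from lens +x, each 46 degrees wide, 57 mm over their outsides, from z = -7.5 to -4 mm.
- lens_index (a point): Point on the rim of the lens flange in line with one lug: 32 mm along lens +x from the lens origin. A small white bump on the barrel marks this line.
- camera: Black camera body, loose, 0.65 kg, lying on its back, lens mount up. Origin on the cart under the mount axis; z up, +x to the camera's top (viewfinder hump), +y to the hand grip. It spans x -49 to 70, y -57 to 81 mm. Front face 41 mm above the cart; hand grip (y 54 to 80) reaches 57 mm. Metal mount ring 72 mm outside, 60 mm inside, its flat top 50 mm above the cart.
- mount (a point): Centre of the mount ring's top face; axes as camera. Three inward lugs, 3 mm thick, flush with that face, 50 mm inside diameter, leave three equal gaps about 60 degrees wide centred 0, 120 and 240 degrees from camera +x. The lens fits any of the three ways. Off the gaps it rests with its flange 7.5 mm above this face; with lens lugs within about 6 degrees of the gap centres it drops flush.
- home0 (a point): Where the lens index point lies when the lens is home: 32 mm from the mount centre, -58 degrees from camera +x, in the mount's top face. Once dropped in, the lens turns clockwise seen from above by about 58 degrees to a hard stop (counter-clockwise it is blocked at once). No catch or spring: it turns with light friction and stays where left. Side play 1.5 mm.
- home1 (a point): The same for the second way the lens fits, at +62 degrees from camera +x.
- home2 (a point): The same for the third way the lens fits, at 182 degrees from camera +x.
- trays: Two stacked trays of smoky acrylic, fixed, 206 (x) by 176 mm (y). Origin on the cart under the centre. Top tray: floor 73 mm and outer rim 85 mm above the cart; two low dividers along x, 12 mm over the floor and 52 mm apart, form the middle channel that keeps the lens from rolling. The lens axis there is 105 mm above the cart.
- highlighter: Yellow flat highlighter, 124 x 24 x 15 mm, lying along tray x in the side channel at tray +y, about 65 mm from the lens axis. A bystander. Origin at its underside.
- mouse: Grey computer mouse, 104 x 58 x 34 mm, on the cart. A bystander. Origin under its centre.
- stamp: Wooden block stamp, 62 x 36 mm, 69 mm high with its handle, on the cart. A bystander. Origin under its centre.
- staple_remover: Chrome staple remover with black grips, about 60 x 35 x 20 mm, lying on the cart. A bystander. Origin at its underside.
There are look-alikes about, which are no part of the job. Leave any red look-alike of the lens alone. What is shaped like the camera but green is not meant.

How it is judged:
By the outcome, as a careful person would: the job done as asked, in the order asked, and still so for the second after the job is handed in, with the robot touching nothing.
It also fails if it takes over 64 s, if anything falls off the work surface, if the arm or the gripper's body presses on something with over 40 N, if the wrist force passes 120 N, or if a joint passes its speed limit or range.

ROBOT

A 7-joint arm with a two-finger parallel gripper is mounted at the origin on the work surface. World frame = base frame: x ahead of the robot, y to its left, z up, the work surface at z = 0. Lengths are in mm, angles in rad, forces in N, time in s.
With the tool pointing down it reaches from about 400 to 900 mm from the base axis. Payload 5.6 kg.
Tool frame: the origin (TCP) lies midway between the tips of the shut fingers; the grasp point (between the pads) lies 19 mm behind it; z points along the fingers, y is the line along which they close (so a half turn about z gives the same grasp; the last joint's range is limited). The gripper opens to 92 mm and grips with 3 to 60 N. Pads are 20 mm wide; open, the fingers measure 128 mm over their backs; the gripper's body (75 mm by 189 mm) begins 69 mm behind the grasp point.
Start: joints at [-1.168, 0.468, -0.012, 1.603, 0.006, 1.071, -0.056], TCP at [280.307, 586.461, 214.592] pointing down, gripper open.
Joint ranges: [-2.53, 2.53], [-0.31, 2.02], [-1.57, 1.55], [0.28, 2.44], [-1.29, 4.43], [0.15, 1.84], [-2.92, 2.92]. Speed limits (rad/s): [2.57, 2.57, 3.14, 3.14, 3.14, 3.14, 3.14].

INTERFACE

Orientations are given as a 3x3 rotation matrix whose columns are the frame's x, y, z axes.
In Python, from plant import robot, vision gives the robot as it stands.
- The arm moves only by the tool drive_tool, never from a script. Its arguments are lists of equal length, an entry for each row: "offset": the shift along the tool's x, y, z in m, a list of three; "roll": the turn about the tool's z in degrees. In form: {"offset": [[tx, ty, tz], ...], "roll": [roll, ...]}. A call has 1 to 20 rows; each row shifts and turns the commanded pose from where the row before left it, along the tool's axes as they then stand; what a row does not reach is not made up. A row lasts 1/10 s, in which the tool goes at most 50 mm and 8.59 degrees, less where a joint would pass 70% of its speed; a pose out of reach is approached as far as the arm can. A call is refused whole if a number of a shift passes 0.05 or a number of a turn 8.59, either way. A call with a gripper value outside its range is refused whole. "hand" is the closure, from 0 (fully open) to 1 (shut), set as the call begins (left out, the last holds). The fingers move at their own pace and stop on an object; the grip force is fixed at half the most. Time passes only in rows, so rows that do not move let the fingers close. It gives the time, the measured TCP pose, the force, the opening and the grip force at its end, in the units of the state.
- robot.state(): the state, without advancing time (a new reading comes with each control period).
- vision.snapshot(name): name is "side" or "top"; returns the picture (384x512x3 uint8, red, green, blue); there is no depth.
- vision.camera_model(name): a dict with "camera_matrix" (3x3 intrinsics, pixels), "R" (3x3) and "t" (3): a world point X has camera coordinates R X + t. Camera axes: x right, y down, z forward; pixel columns grow to the right and rows downward; lengths in mm; the calibration is good to about 2 mm. A picture is of the moment at which its call begins. camera_model takes no time and is no camera call.
- robot.sign_off(): hands the job in; it is judged then, once.
The state is a dict: "clock": time; "q": joint angles; "qvel": joint speeds; "joint_efforts": joint torques, N m; "ee_pos": TCP position; "ee_rot": TCP orientation; "force": force on the tool from outside, world axes, zero at the start; "ft_torque": the same for the moment, N m; "gripper_width": opening from 0.0 (shut) to 1.0 (fully open); "finger_force": force on a finger pad.
Only numpy, scipy, OpenCV 4.12 (cv2) and the standard library are available. Lean on these libraries where they do the work, as an engineer would, in place of code of your own. Each camera call takes 0.05 s, during which the arm holds its last target. There are 200 camera calls.

## Working session

There is one attempt and no reset: what is moved stays moved. The work goes in short steps, Python scripts to look and compute and a tool call to move; the robot and the scene stay as the last step left them, time stands still between calls to the robot, and variables do not carry over. Pictures are saved under pics/ and viewed, at most 13 in all, crops included, and the job is handed in when it is done.

Besides the shell and the picture viewer there is one more tool, called after "Request:" as name(argument=value, ...) on one line, values as JSON. drive_tool: Moves the arm, as the interface text tells. Its arguments: {"type":"object","properties":{"offset":{"type":"array"},"roll":{"type":"array"},"hand":{"type":"number"}},"required":["offset","roll"]}

```bash
ls; mkdir -p pics
python3 - <<'E'
from plant import robot, vision
import cv2, json
for n in("side","top"):
    cv2.imwrite(f"pics/{n}0.png",cv2.resize(vision.snapshot(n)[:,:,::-1],(800,600),interpolation=cv2.INTER_CUBIC))
    print(vision.camera_model(n))
print(robot.state())
E
```

```text
pics
{'camera_matrix': array([[461.48039277,   0.        , 251.81201462],
       [  0.        , 461.48039277, 190.03575461],
       [  0.        ,   0.        ,   1.        ]]), 'R': array([[ 0.80404875, -0.59441178, -0.01342511],
       [-0.31304219, -0.40403325, -0.85951249],
       [ 0.50548016,  0.69529257, -0.5109384 ]]), 't': array([-359.89373034,  285.77387986,  779.18312092])}
{'camera_matrix': array([[437.92354639,   0.        , 252.96314445],
       [  0.        , 437.92354639, 188.63029513],
       [  0.        ,   0.        ,   1.        ]]), 'R': array([[ 0.02558461, -0.99945322, -0.02094513],
       [-0.98530719, -0.02167222, -0.16941094],
       [ 0.16886438,  0.0249717 , -0.98532291]]), 't': array([  91.00556674,  511.86940006, 1089.86179953])}
{'clock': 0.1, 'q': array([-1.16798553,  0.46827711, -0.01160479,  1.60349078,  0.00602204,
        1.07141552, -0.05631266]), 'qvel': array([ 2.31962984e-04, -2.54336298e-03,  7.18945571e-04, -2.60262515e-03,
       -7.27616652e-05, -1.12543254e-03,  4.71692442e-04]), 'joint_efforts': array([ 9.99478652e-04, -5.21640337e+01, -1.26539313e-02, -2.44362348e+01,
       -5.67928352e-02,  1.41741973e-02,  4.17226317e-05]), 'ee_pos': array([280.11884557, 585.97979572, 213.76027594]), 'ee_rot': array([[-9.02233363e-01,  4.31247789e-01, -5.49919077e-04],
       [ 4.31248120e-01,  9.02232197e-01, -1.45638492e-03],
       [-1.31908081e-04, -1.55115064e-03, -9.99998788e-01]]), 'force': array([-0.10897258, -0.0886234 ,  0.36378042]), 'ft_torque': array([-0.0056771 ,  0.01037932,  0.01973285]), 'finger_force': 0.0, 'gripper_width': 1.00208454775772}
```

View pics/side0.png

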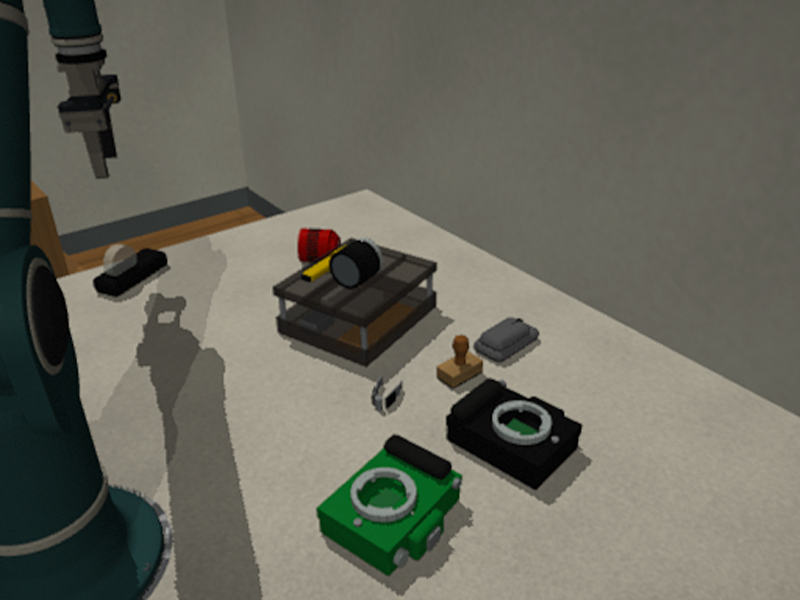

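View pics/top0.png

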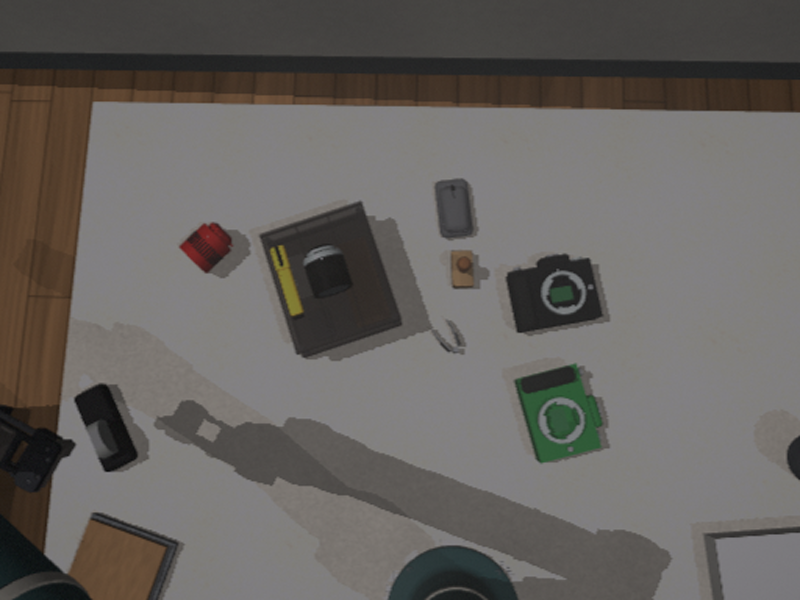

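Candidates, in the 800x600 views:
- **Lens:** the black lens in the top tray is at top (327,272), side (356,263). The red one at top (207,247) is on the cart, so it is the look-alike.
- **Camera:** the black body is at top (563,293). The green one at (562,420) is not meant.

I'll confirm both in one enlarged crop.

Run:
```python
from plant import vision
import cv2, numpy as np
t=vision.snapshot("top")[:,:,::-1];s=vision.snapshot("side")[:,:,::-1]
np.save("t.npy",t);np.save("s.npy",s)
def c(im,x,y,w,h): return cv2.convertScaleAbs(cv2.resize(im[y:y+h,x:x+w],(400,300),interpolation=cv2.INTER_CUBIC),alpha=2.0,beta=10)
# top crops 100x75 px at 4x
a=c(t,163,125,100,75);b=c(t,312,152,100,75);d=c(s,170,125,120,90);e=c(s,275,230,100,75)
cv2.imwrite("pics/crop.png",np.vstack([np.hstack([a,b]),np.hstack([d,e])]))
```

```text
(no output)
```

View pics/crop.png

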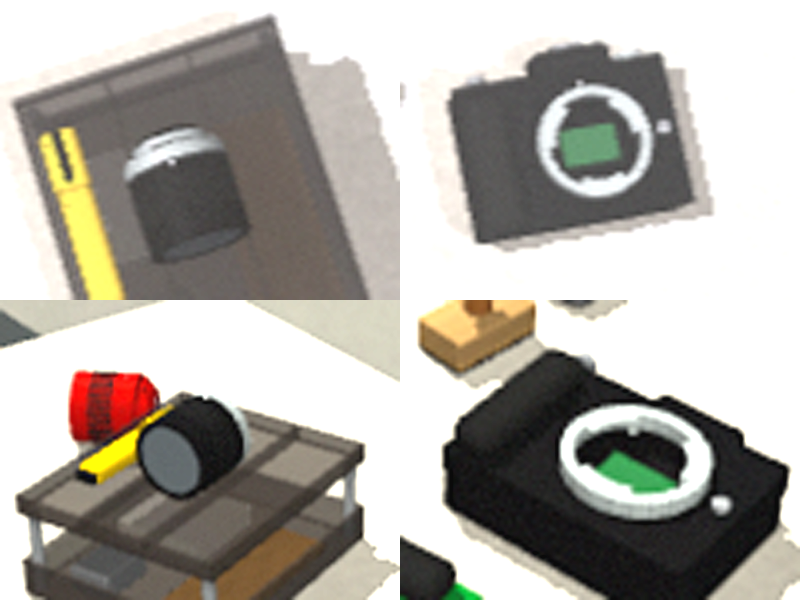

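The crop confirms the black lens, with its white bump up at crop (172,161) and front glass towards the robot, and the black camera with its ring centre at crop (596,142). Next I compute their poses.

```bash
cat > h.py <<'E'
import numpy as np
from plant import vision
M={n:vision.camera_model(n) for n in("top","side")}
def ray(n,u,v):
    m=M[n];R,t=np.array(m["R"]),np.array(m["t"]);d=R.T@np.linalg.solve(m["camera_matrix"],[u,v,1.]);return -R.T@t,d
def at(n,u,v,z):
    o,d=ray(n,u,v);return o+d*(z-o[2])/d[2]
def tri(a,b):
    (o,d),(p,e)=ray("top",*a),ray("side",*b)
    s=np.linalg.lstsq(np.c_[d,-e],p-o,rcond=None)[0];x,y=o+d*s[0],p+e*s[1];return (x+y)/2,np.linalg.norm(x-y)
def proj(n,X):
    m=M[n];x=m["camera_matrix"]@(m["R"]@np.array(X)+m["t"]);return x[:2]/x[2]
E
python3 - <<'E'
from h import *
A=lambda x,y:(163+x/4,125+y/4); B=lambda x,y:(312+(x-400)/4,152+y/4)
D=lambda x,y:(170+x/3.3333,125+(y-300)/3.3333); E_=lambda x,y:(275+(x-400)/4,230+(y-300)/4)
np.set_printoptions(precision=1,suppress=True)
print("mount top",at("top",*B(596,142),50),"side",at("side",*E_(636,462),50),tri(B(596,142),E_(636,462)))
c=[at("top",*B(*p),z) for p,z in(((475,242),41),((695,205),41),((665,65),41),((448,95),41))]
for p in c: print(p)
print("knob", at("top",*B(664,127),45))
print("yaw y axis",np.degrees(np.arctan2(*(c[0]-c[1])[:2]*[-1,1])),np.degrees(np.arctan2(*(c[3]-c[2])[:2]*[-1,1])))
f=at("top",*A(200,248),105);b=at("top",*A(175,172),105)
print("front",f,"back",b,"yaw",np.degrees(np.arctan2(*(b-f)[1::-1])),tri(A(200,248),D(178,463)))
print("bump",at("top",*A(172,161),138))
print("widths",at("top",*A(152,259),105)-at("top",*A(248,237),105))
t=[at("top",*A(*p),85) for p in((14,102),(275,15))];print("tray far corners",t,np.degrees(np.arctan2(*(t[0]-t[1])[:2]*[-1,1])))
t=[at("top",*[q*.64 for q in p],85) for p in((303,355),(401,322))];print("tray near corners",t)
E
```

```text
mount top [ 517.7 -174.1   50. ] side [ 512.5 -179.4   50. ] (array([ 518.3, -175.1,   44.2]), np.float64(1.1053882538880184))
[452.5 -97.9  41. ]
[ 479.6 -238.7   41. ]
[ 571.2 -221.6   41. ]
[548.3 -80.8  41. ]
knob [ 529.4 -219.    45. ]
yaw y axis 10.91185957045279 9.248390802644913
front [501.1 199.9 105. ] back [548.5 217.4 105. ] yaw 20.231844266740666 (array([505.5, 198.7,  99.9]), np.float64(7.806353708091183))
bump [548. 215. 138.]
widths [-15.   58.5   0. ]
tray far corners [array([596.3, 324.8,  85. ]), array([656.9, 160.4,  85. ])] 20.25938537473875
tray near corners [array([402.9, 245.3,  85. ]), array([459. ,  91.9,  85. ])]
```

Request:
drive_tool(offset=[[-0.0311,-0.0204,0],[-0.0311,-0.0204,0],[-0.0311,-0.0204,0],[-0.0311,-0.0204,0],[-0.0311,-0.0204,0],[-0.0311,-0.0204,0],[-0.0311,-0.0204,0],[-0.0311,-0.0204,0],[-0.0311,-0.0204,0],[-0.0311,-0.0204,0],[-0.0311,-0.0204,0],[-0.0311,-0.0204,0],[0,0,0],[0,0,0],[0,0,0],[0,0,0],[0,0,0],[0,0,0],[0,0,0],[0,0,0]], roll=[0,0,0,0,0,0,0,0,0,0,0,0,8.4,8.4,8.4,8.4,8.4,8.4,8.4,8.4], hand=0)

```text
clock: 2.2
ee_pos: [511.3, 204.6, 214.5]
ee_rot: [[0.054, 0.999, -0.0], [0.999, -0.054, -0.0], [-0.0, -0.0, -1.0]]
force: [-0.1, 0.3, -0.7]
gripper_width: 0.999
finger_force: 0.0
```

Request:
drive_tool(offset=[[0,0,0],[0,0,0],[0,0,0],[0,0,0],[0,0,0],[0,0,0],[0,0,0],[0,0,0],[0,0,0]], roll=[8.4,8.4,8.4,8.4,8.4,8.4,8.4,8.4,0])

```text
clock: 3.1
ee_pos: [511.3, 204.7, 214.4]
ee_rot: [[0.939, 0.343, -0.0], [0.343, -0.939, -0.0], [-0.0, 0.0, -1.0]]
force: [0.1, 0.4, 0.4]
gripper_width: 1.0
finger_force: 0.0
```

Request:
drive_tool(offset=[[0,0,0.025],[0,0,0.025],[0,0,0.025],[0,0,0.025],[0,0,0.025],[0,0,0]], roll=[0,0,0,0,0,0])

```text
clock: 3.7
ee_pos: [509.2, 203.8, 86.8]
ee_rot: [[0.938, 0.346, -0.005], [0.346, -0.938, -0.003], [-0.006, 0.001, -1.0]]
force: [-0.9, -0.4, 0.5]
gripper_width: 1.0
finger_force: 0.0
```

Run:
```python
from plant import robot,vision
import cv2,numpy as np
s=robot.state();print(s["ee_pos"],s["force"])
def c(n,x,y,w,h): return cv2.convertScaleAbs(cv2.resize(vision.snapshot(n)[y:y+h,x:x+w,::-1],(400,300),interpolation=cv2.INTER_CUBIC),alpha=1.7,beta=10)
cv2.imwrite("pics/g1.png",np.hstack([c("top",163,125,100,75),c("side",170,115,120,90)]))
```

```text
[509.20579264 203.7774295   86.80559015] [-0.87841692 -0.43522977  0.5260941 ]
```

View pics/g1.png

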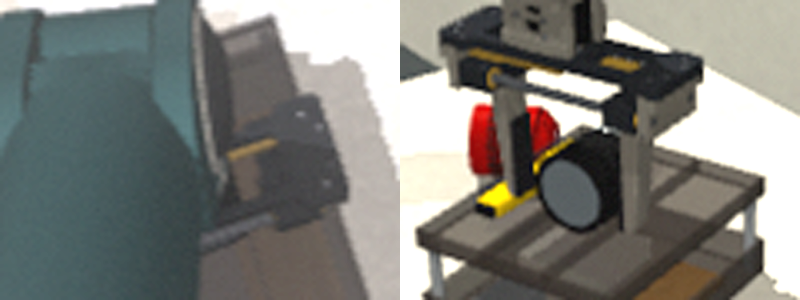

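The fingers straddle the front half of the lens (side crop about (580,180)). The left tip is close to the highlighter, so I raise 3 mm and close.

Request:
drive_tool(offset=[[0,0,-0.003],[0,0,0]], roll=[0,0])

```text
clock: 4.0
ee_pos: [512.6, 205.2, 94.3]
ee_rot: [[0.939, 0.344, 0.003], [0.344, -0.939, 0.002], [0.003, -0.001, -1.0]]
force: [0.4, -0.8, -0.1]
gripper_width: 1.0
finger_force: 0.0
```

Request:
drive_tool(offset=[[0,0,0],[0,0,0],[0,0,0],[0,0,0],[0,0,0],[0,0,0]], roll=[0,0,0,0,0,0], hand=1)

```text
clock: 4.6
ee_pos: [511.5, 204.5, 92.7]
ee_rot: [[0.939, 0.343, -0.0], [0.343, -0.939, -0.0], [-0.0, 0.0, -1.0]]
force: [-0.3, -0.1, 1.3]
gripper_width: 0.689
finger_force: 30.0
```

Request:
drive_tool(offset=[[0,0,-0.01],[0,0,-0.02],[0,0,-0.02],[0,0,-0.02],[0,0,-0.02],[0,0,0],[0,0,0]], roll=[0,0,0,0,0,0,0])

```text
clock: 5.3
ee_pos: [511.1, 204.8, 182.4]
ee_rot: [[0.939, 0.343, -0.0], [0.343, -0.939, 0.0], [-0.0, -0.0, -1.0]]
force: [-1.3, -0.0, -2.4]
gripper_width: 0.686
finger_force: 30.0
```

Run:
```python
from plant import robot,vision
import cv2,numpy as np
s=robot.state();print(s["ee_pos"],s["force"],s["ft_torque"],s["gripper_width"]*92)
def c(n,x,y,w,h): return cv2.convertScaleAbs(cv2.resize(vision.snapshot(n)[y:y+h,x:x+w,::-1],(400,300),interpolation=cv2.INTER_CUBIC),alpha=1.7,beta=10)
cv2.imwrite("pics/g2.png",np.hstack([c("top",163,125,100,75),c("side",170,85,120,90)]))
```

```text
[511.05321641 204.78122376 182.41366978] [-1.25458672 -0.02068179 -2.39963714] [-0.1021601   0.20111381 -0.03351056] 63.150860365002664
```

View pics/g2.png

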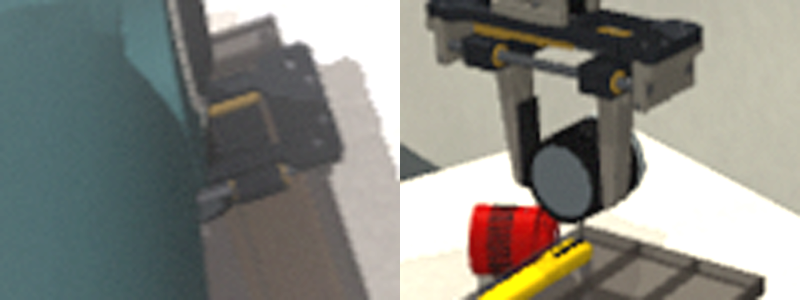

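The lens is gripped at the front (side crop (565,180)) and still horizontal: it did not swing in the pads. The tool can't tilt, so I'll turn the lens upright about the pads by hooking the lower edge of its flange on the fixed far rim of the tray and rolling it over.

Request:
drive_tool(offset=[[0,0,0.02],[0,0,0.02],[0,0,0.02],[0,0,0.02],[0.01,0,0.001],[0.015,0,0],[0.015,0,0],[0.015,0,0],[0.005,0,0],[0,0,0],[0,0,0]], roll=[0,0,0,0,0,0,0,0,0,0,0])

```text
clock: 6.5
ee_pos: [567.3, 224.9, 101.4]
ee_rot: [[0.939, 0.343, -0.001], [0.343, -0.939, -0.0], [-0.001, 0.0, -1.0]]
force: [-1.0, -0.2, -2.8]
gripper_width: 0.688
finger_force: 30.0
```

Request:
drive_tool(offset=[[0.002,0,0],[0.002,0,0],[0.002,0,0],[0,0,0]], roll=[0,0,0,0])

```text
clock: 6.9
ee_pos: [573.7, 227.4, 101.7]
ee_rot: [[0.939, 0.343, 0.0], [0.343, -0.939, 0.0], [0.0, -0.0, -1.0]]
force: [-0.2, 0.2, -2.8]
gripper_width: 0.687
finger_force: 30.0
```

Request:
drive_tool(offset=[[0.002,0,0],[0.002,0,0],[0.002,0,0],[0,0,0]], roll=[0,0,0,0])

```text
clock: 7.3
ee_pos: [579.3, 229.4, 101.6]
ee_rot: [[0.939, 0.343, 0.0], [0.343, -0.939, -0.0], [0.0, 0.0, -1.0]]
force: [-0.1, -0.5, -2.6]
gripper_width: 0.692
finger_force: 30.0
```

Request:
drive_tool(offset=[[0.002,0,0],[0.002,0,0],[0,0,0]], roll=[0,0,0])

```text
clock: 7.6
ee_pos: [579.9, 229.6, 100.8]
ee_rot: [[0.939, 0.343, -0.007], [0.343, -0.939, -0.002], [-0.007, -0.0, -1.0]]
force: [-7.3, -3.3, 1.5]
gripper_width: 0.684
finger_force: 30.0
```

Request:
drive_tool(offset=[[0.002,0,0],[0.002,0,0],[0,0,0]], roll=[0,0,0])

```text
clock: 7.9
ee_pos: [580.1, 229.7, 100.2]
ee_rot: [[0.939, 0.343, -0.015], [0.343, -0.939, -0.004], [-0.016, -0.001, -1.0]]
force: [-15.6, -5.3, 6.5]
gripper_width: 0.692
finger_force: 30.0
```

Request:
drive_tool(offset=[[0.0034,0,-0.003],[0.0035,0,-0.003],[0.0033,0,-0.0025],[0.0032,0,-0.0025],[0,0,0]], roll=[0,0,0,0,0])

```text
clock: 8.4
ee_pos: [596.1, 235.4, 112.1]
ee_rot: [[0.939, 0.343, -0.008], [0.343, -0.939, -0.002], [-0.008, -0.001, -1.0]]
force: [-9.5, -3.3, 3.7]
gripper_width: 0.69
finger_force: 30.0
```

Run:
```python
from plant import robot,vision
import cv2,numpy as np
s=robot.state();print(s["ee_pos"],s["force"],s["ft_torque"],s["gripper_width"]*92)
def c(n,x,y,w,h): return cv2.convertScaleAbs(cv2.resize(vision.snapshot(n)[y:y+h,x:x+w,::-1],(600,450),interpolation=cv2.INTER_CUBIC),alpha=1.7,beta=10)
cv2.imwrite("pics/g3.png",c("side",190,95,100,75))
```

```text
[596.11328849 235.42028    112.1459422 ] [-9.50005515 -3.26222707  3.7173188 ] [-0.79795233  2.32743526 -0.00637929] 63.45302137504672
```

View pics/g3.png

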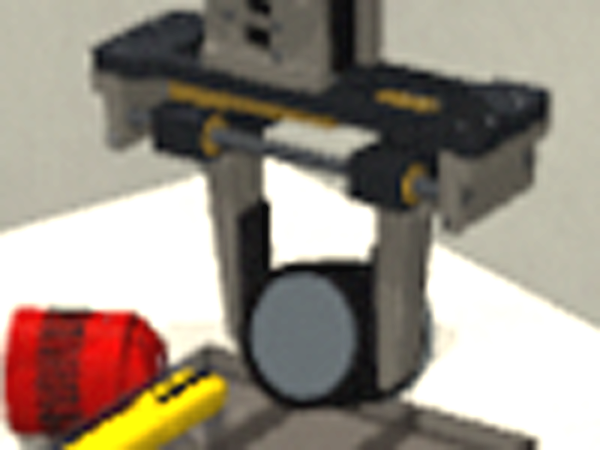

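The glass (crop (303,340)) faces the camera. I'll measure the tilt by fitting the glass ellipse instead of judging it by eye.

```bash
cat > tilt.py <<'E'
from h import *
import cv2
D=np.array([.939,.344,0])
def glass(img,seed,mask_only=False):
    im=cv2.resize(img,None,fx=6,fy=6,interpolation=cv2.INTER_CUBIC)
    m=np.zeros((im.shape[0]+2,im.shape[1]+2),np.uint8)
    cv2.floodFill(np.ascontiguousarray(im),m,(int(seed[0]*6),int(seed[1]*6)),0,(14,)*3,(14,)*3,8|(255<<8)|cv2.FLOODFILL_MASK_ONLY|cv2.FLOODFILL_FIXED_RANGE)
    c=max(cv2.findContours(m[1:-1,1:-1],cv2.RETR_EXTERNAL,cv2.CHAIN_APPROX_NONE)[0],key=cv2.contourArea)
    (x,y),ax,a=cv2.fitEllipse(cv2.convexHull(c));return (x/6,y/6),sorted(np.array(ax)/6),a,cv2.contourArea(c)/36
def pred(front,phi,r,d=D):
    a=d*np.cos(phi)+np.array([0,0,-np.sin(phi)]);u=np.cross(d,[0,0,1]);v=np.cross(a,u);t=np.linspace(0,6.28,60)
    p=np.array([proj("side",front+r*(np.cos(k)*u+np.sin(k)*v)) for k in t],np.float32)
    (x,y),ax,an=cv2.fitEllipse(p);return (x,y),sorted(ax),an,cv2.contourArea(p)
E
python3 - <<'E'
from tilt import *
from plant import robot
np.set_printoptions(precision=2,suppress=True)
s0=np.load("s.npy");print("t0",glass(s0,(223.4,173.9)))
print("pred0",pred(np.array([501,200,105]),0,28))
print("now",glass(vision.snapshot("side")[:,:,::-1],(190+303/6,95+340/6)))
P=robot.state()["ee_pos"]+[0,0,12.3]
for f in(0,10,20,30,40):
    p=np.radians(f);fr=P-11*(D*np.cos(p)-[0,0,np.sin(p)]);print(f,pred(fr,p,28))
E
```

```text
t0 ((221.07269287109375, 173.0647989908854), [np.float64(14.491050720214844), np.float64(21.131898244222004)], 145.86756896972656, 234.76388888888889)
pred0 ((219.98037719726562, 172.55413818359375), [15.9649658203125, 23.17996597290039], 145.63870239257812, 290.1017594175646)
now ((240.37150065104166, 150.927734375), [np.float64(16.71868896484375), np.float64(20.320199330647785)], 177.79434204101562, 259.59722222222223)
0 ((240.78736877441406, 151.34278869628906), [16.18462562561035, 22.116849899291992], 146.94749450683594, 280.6050558654824)
10 ((240.81629943847656, 150.6654815673828), [17.6260986328125, 22.14183807373047], 159.69615173339844, 305.94229333358817)
20 ((240.9119110107422, 149.96824645996094), [18.527767181396484, 22.152677536010742], 175.54666137695312, 321.75034993479494)
30 ((241.07101440429688, 149.2695770263672), [18.866289138793945, 22.142465591430664], 13.935635566711426, 327.4780679271789)
40 ((241.2891387939453, 148.58761596679688), [18.626100540161133, 22.115718841552734], 32.7799072265625, 322.91839783324394)
```

The fitted ellipse angle (178°) matches a 21° tilt, so the lens is pivoting as planned. I'll continue the arc.

Request:
drive_tool(offset=[[0.0036,0,-0.0019],[0.0036,0,-0.0018],[0.0038,0,-0.0013],[0.0039,0,-0.0012],[0.004,0,-0.0005],[0.0041,0,-0.0005],[0,0,0]], roll=[0,0,0,0,0,0,0])

```text
clock: 9.2
ee_pos: [618.8, 243.7, 119.5]
ee_rot: [[0.939, 0.343, -0.005], [0.343, -0.939, -0.002], [-0.006, -0.0, -1.0]]
force: [-6.0, -3.1, 3.5]
gripper_width: 0.691
finger_force: 30.0
```

Run:
```python
from tilt import *
from plant import robot
np.set_printoptions(precision=2,suppress=True)
P=robot.state()["ee_pos"]+[0,0,12.3];print(P)
im=vision.snapshot("side")[:,:,::-1]
for f in(30,40,50,60):
    p=np.radians(f);fr=P-11*(D*np.cos(p)-[0,0,np.sin(p)]);q=pred(fr,p,28);print(f,q)
print("now",glass(im,q[0]))
cv2.imwrite("pics/g4.png",cv2.convertScaleAbs(cv2.resize(im[75:165,195:315],(600,450),interpolation=cv2.INTER_CUBIC),alpha=1.7))
```

```text
[618.8  243.69 131.81]
30 ((246.35084533691406, 143.1737518310547), [18.732370376586914, 21.91810417175293], 15.415143966674805, 321.85887016460765)
40 ((246.56668090820312, 142.49903869628906), [18.43772315979004, 21.887746810913086], 34.18379592895508, 316.35750604467466)
50 ((246.8341827392578, 141.8597412109375), [17.567167282104492, 21.85184669494629], 50.66304397583008, 300.9259650935419)
60 ((247.1465606689453, 141.272705078125), [16.139434814453125, 21.821352005004883], 63.81615447998047, 276.08300831215456)
now ((245.1085001627604, 142.67205810546875), [np.float64(16.22646204630534), np.float64(19.819194793701172)], 42.260894775390625, 246.5)
```

Request:
drive_tool(offset=[[0.0041,0,0.0002],[0.0041,0,0.0002],[0.004,0,0.0009],[0.0039,0,0.0009],[0.0038,0,0.0015],[0.0038,0,0.0016],[0,0,0]], roll=[0,0,0,0,0,0,0])

```text
clock: 9.95
ee_pos: [643.8, 252.8, 116.1]
ee_rot: [[0.939, 0.343, 0.001], [0.343, -0.939, 0.001], [0.001, -0.0, -1.0]]
force: [-2.2, -0.6, 6.2]
gripper_width: 0.692
finger_force: 30.0
```

Run:
```python
from tilt import *
from plant import robot
np.set_printoptions(precision=2,suppress=True)
P=robot.state()["ee_pos"]+[0,0,12.3];print(P)
im=vision.snapshot("side")[:,:,::-1]
for f in(60,70,80,90):
    p=np.radians(f);fr=P-11*(D*np.cos(p)-[0,0,np.sin(p)]);q=pred(fr,p,28);print(f,q)
print("now",glass(im,q[0]))
cv2.imwrite("pics/g5.png",cv2.convertScaleAbs(cv2.resize(im[75:165,195:315],(600,450),interpolation=cv2.INTER_CUBIC),alpha=1.7))
```

```text
[643.76 252.82 128.37]
60 ((252.84979248046875, 138.84107971191406), [15.870254516601562, 21.45733070373535], 64.57128143310547, 266.9496079783421)
70 ((253.19003295898438, 138.33261108398438), [13.9329833984375, 21.428539276123047], 74.6402816772461, 234.04875101707876)
80 ((253.55685424804688, 137.90663146972656), [11.560738563537598, 21.402694702148438], 82.63368225097656, 193.9650979328435)
90 ((253.9405517578125, 137.57635498046875), [8.833208084106445, 21.377708435058594], 89.2618637084961, 148.02977600402664)
now ((251.3617146809896, 137.57817586263022), [np.float64(12.040089925130209), np.float64(19.086458841959637)], 76.47732543945312, 172.01388888888889)
```

View pics/g5.png

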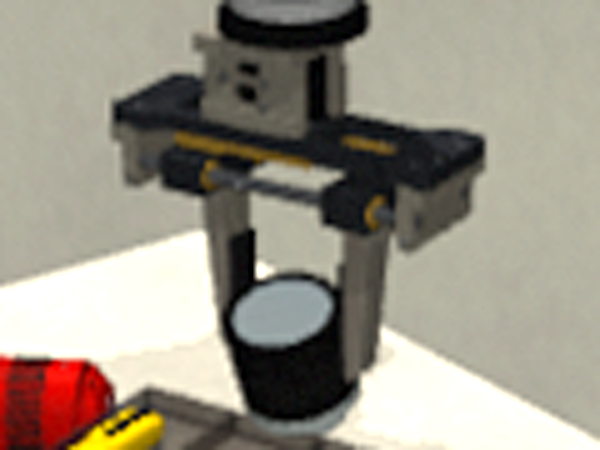

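The view shows the glass now facing mostly up (crop (283,312)), about 73° by the fit. I'll finish the arc.

Request:
drive_tool(offset=[[0.0036,0,0.0022],[0.0034,0,0.0024],[0.003,0,0.0025],[0.003,0,0.003],[0.001,0,0.003],[0,0,0]], roll=[0,0,0,0,0,0])

```text
clock: 10.6
ee_pos: [660.8, 258.9, 106.0]
ee_rot: [[0.939, 0.343, 0.01], [0.343, -0.939, 0.004], [0.011, -0.0, -1.0]]
force: [3.4, 1.8, 12.0]
gripper_width: 0.687
finger_force: 30.0
```

Run:
```python
from tilt import *
from plant import robot
np.set_printoptions(precision=2,suppress=True)
P=robot.state()["ee_pos"]+[0,0,12.3];print(P)
im=vision.snapshot("side")[:,:,::-1]
for f in(70,80,90,100):
    p=np.radians(f);fr=P-11*(D*np.cos(p)-[0,0,np.sin(p)]);q=pred(fr,p,28);print(f,q)
print("now",glass(im,(q[0][0]-2,q[0][1])))
```

```text
[660.77 258.94 118.28]
70 ((257.0037536621094, 139.41810607910156), [13.79257869720459, 21.118406295776367], 74.9832534790039, 228.3369691222906)
80 ((257.3623962402344, 138.99755859375), [11.446435928344727, 21.091514587402344], 82.90851593017578, 189.2551138716517)
90 ((257.7369689941406, 138.6712646484375), [8.748180389404297, 21.065479278564453], 89.46533203125, 144.4636238651583)
100 ((258.1171875, 138.4503631591797), [5.786021709442139, 21.039411544799805], 95.16522979736328, 95.42959160753526)
now ((255.75528971354166, 136.8847452799479), [np.float64(6.749186833699544), np.float64(19.13945770263672)], 90.47138977050781, 94.22222222222223)
```

The lens is upright (about 92°). Next I refine the mount centre and yaw from the saved pictures, then carry the lens over.

Run:
```python
from h import *
import cv2
from scipy.optimize import least_squares
from scipy.spatial import cKDTree
np.set_printoptions(precision=2,suppress=True)
th=np.linspace(0,2*np.pi,181)[:-1]
hulls={}
for n,f,box in(("top","t.npy",(330,160,395,215)),("side","s.npy",(300,245,375,300))):
    im=cv2.cvtColor(np.ascontiguousarray(np.load(f)),cv2.COLOR_BGR2GRAY)
    x0,y0,x1,y1=box;g=cv2.resize(im[y0:y1,x0:x1],None,fx=6,fy=6,interpolation=cv2.INTER_CUBIC)
    m=cv2.threshold(g,85,255,cv2.THRESH_BINARY)[1]
    cs=cv2.findContours(m,cv2.RETR_EXTERNAL,cv2.CHAIN_APPROX_NONE)[0]
    c=min([c for c in cs if cv2.contourArea(c)>36*100],key=lambda c:abs(cv2.contourArea(cv2.convexHull(c))-36*700))
    hu=cv2.convexHull(c)[:,0]/6.+[x0,y0]-.42
    print(n,len(cs),cv2.contourArea(c)/36,hu.min(0),hu.max(0))
    def proj_ring(c,z):return np.array([proj(n,[c[0]+36*np.cos(t),c[1]+36*np.sin(t),z]) for t in th])
    def res(c):
        P=cv2.convexHull(np.vstack([proj_ring(c,50),proj_ring(c,41)]).astype(np.float32))[:,0]
        return [cv2.pointPolygonTest(P.reshape(-1,1,2),(float(a),float(b)),True) for a,b in hu]
    r=least_squares(res,[516,-175]);print(n,r.x,np.sqrt(np.mean(r.fun**2)))
```

```text
top 3 609.7638888888889 [346.08 172.08] [374.25 200.58]
top [ 520.54 -174.24] 0.41741499896548256
side 7 760.8333333333334 [314.75 255.91] [352.25 283.58]
side [ 516.47 -174.91] 1.1507703134611107
```

Request:
drive_tool(offset=[[-0.002,0,-0.01],[0,0,-0.02],[0,0,-0.025],[0,0,-0.025],[0,0,-0.01],[0,0,0],[0,0,0],[0,0,0],[0,0,0]], roll=[0,0,0,0,-5,-5,-7.5,-7.5,0])

```text
clock: 11.55
ee_pos: [654.4, 256.8, 191.4]
ee_rot: [[0.706, 0.708, 0.0], [0.708, -0.706, 0.001], [0.0, -0.0, -1.0]]
force: [-0.6, -0.7, -3.4]
gripper_width: 0.691
finger_force: 30.0
```

Request:
drive_tool(offset=[[-0.015,0.008,0],[-0.03,0.0155,0],[-0.0334,0.0173,0],[-0.0334,0.0173,0],[-0.0334,0.0173,0],[-0.0334,0.0173,0],[-0.0334,0.0173,0],[-0.0334,0.0173,0],[-0.0334,0.0173,0],[-0.0334,0.0173,0],[-0.0334,0.0173,0],[-0.0334,0.0173,0],[-0.015,0.008,0],[-0.0073,0.0035,0],[0,0,0],[0,0,0]], roll=[0,0,0,0,0,0,0,0,0,0,0,0,0,0,0,0])

```text
clock: 13.15
ee_pos: [518.2, -173.1, 191.3]
ee_rot: [[0.706, 0.708, 0.0], [0.708, -0.706, 0.001], [0.001, -0.001, -1.0]]
force: [0.9, 0.9, -2.4]
gripper_width: 0.689
finger_force: 30.0
```

Run:
```python
from tilt import *
from plant import robot
np.set_printoptions(precision=2,suppress=True)
s=robot.state();P=s["ee_pos"]+[0,0,12.3];print(P,s["ee_rot"][0],s["force"])
im=vision.snapshot("side")[:,:,::-1];im2=vision.snapshot("top")[:,:,::-1]
d=s["ee_rot"][:,0]
for f in(80,90,100):
    p=np.radians(f);q=pred(P-12*(d*np.cos(p)-[0,0,np.sin(p)]),p,28,d);print(f,q)
print("now",glass(im,(q[0][0]-1.5,q[0][1])))
u,v=map(int,proj("side",P-[0,0,40]));a=cv2.resize(im[v-60:v+60,u-40:u+40],(400,600),interpolation=cv2.INTER_CUBIC)
u,v=map(int,proj("top",P-[0,0,40]));b=cv2.resize(im2[v-60:v+60,u-40:u+40],(400,600),interpolation=cv2.INTER_CUBIC)
cv2.imwrite("pics/p1.png",cv2.convertScaleAbs(np.hstack([a,b]),alpha=1.7,beta=10))
```

```text
[ 518.19 -173.07  203.6 ] [0.71 0.71 0.  ] [ 0.9   0.88 -2.44]
80 ((341.1283874511719, 195.66648864746094), [20.93075942993164, 32.55058670043945], 96.42961883544922, 534.0880601755343)
90 ((341.1236572265625, 194.9334716796875), [16.359039306640625, 32.48618698120117], 95.58175659179688, 416.60587197029963)
100 ((341.1021423339844, 194.35157775878906), [11.308390617370605, 32.41389083862305], 94.88319396972656, 287.3430232356768)
now ((341.7307535807292, 193.90584309895834), [np.float64(15.358712514241537), np.float64(29.801419576009113)], 95.62198638916016, 347.90277777777777)
```

View pics/p1.png

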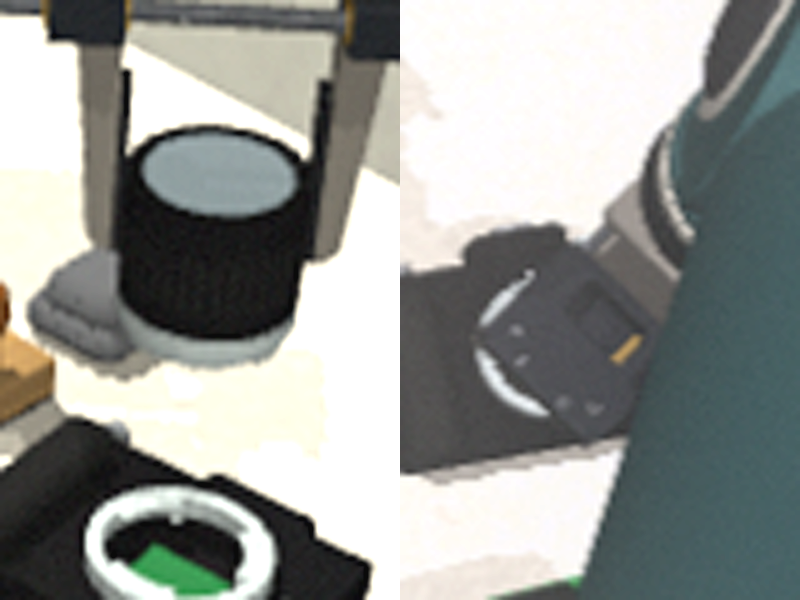

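The lens hangs upright with the bright flange down (crop (210,345)) over the mount ring (crop (180,545)). Next I lower it gently.

Request:
drive_tool(offset=[[-0.0004,0.001,0.015],[0,0,0.02],[0,0,0.02],[0,0,0.02],[0,0,0.01],[0,0,0.005],[0,0,0.002],[0,0,0],[0,0,0]], roll=[0,0,0,0,0,0,0,0,0])

```text
clock: 14.15
ee_pos: [519.1, -175.3, 100.1]
ee_rot: [[0.706, 0.708, 0.001], [0.708, -0.706, -0.0], [0.001, 0.001, -1.0]]
force: [0.6, -0.1, -2.1]
gripper_width: 0.689
finger_force: 30.0
```

Request:
drive_tool(offset=[[0,0,0.002],[0,0,0.002],[0,0,0.002],[0,0,0]], roll=[0,0,0,0])

```text
clock: 14.55
ee_pos: [518.3, -175.1, 93.1]
ee_rot: [[0.706, 0.708, -0.0], [0.708, -0.706, 0.0], [-0.0, -0.0, -1.0]]
force: [-0.0, 0.1, -3.3]
gripper_width: 0.689
finger_force: 30.0
```

Request:
drive_tool(offset=[[0,0,0.001],[0,0,0.001],[0,0,0.001],[0,0,0]], roll=[0,0,0,0])

```text
clock: 14.95
ee_pos: [518.4, -175.1, 90.2]
ee_rot: [[0.706, 0.708, -0.0], [0.708, -0.706, 0.0], [-0.0, -0.0, -1.0]]
force: [-0.4, 0.9, -3.2]
gripper_width: 0.688
finger_force: 30.0
```

Request:
drive_tool(offset=[[0,0,0.001],[0,0,0.001],[0,0,0]], roll=[0,0,0])

```text
clock: 15.25
ee_pos: [518.4, -175.1, 88.2]
ee_rot: [[0.706, 0.708, -0.0], [0.708, -0.706, 0.0], [-0.0, -0.0, -1.0]]
force: [0.6, 0.1, -3.4]
gripper_width: 0.691
finger_force: 30.0
```

Request:
drive_tool(offset=[[0,0,0.001],[0,0,0.001],[0,0,0]], roll=[0,0,0])

```text
clock: 15.55
ee_pos: [518.8, -175.1, 87.0]
ee_rot: [[0.706, 0.708, 0.001], [0.708, -0.706, 0.0], [0.001, 0.0, -1.0]]
force: [-1.5, 1.2, 3.4]
gripper_width: 0.69
finger_force: 30.0
```

Contact at about 6 N with the flange at the resting height. I let go.

Request:
drive_tool(offset=[[0,0,0],[0,0,0],[0,0,0],[0,0,0],[0,0,0],[0,0,-0.002],[0,0,0],[0,0,0],[0,0,0],[0,0,0]], roll=[0,0,0,0,0,0,0,0,0,0], hand=0)

```text
clock: 16.55
ee_pos: [518.5, -175.2, 88.4]
ee_rot: [[0.706, 0.708, 0.0], [0.708, -0.706, -0.0], [0.0, 0.0, -1.0]]
force: [0.3, -0.5, 0.1]
gripper_width: 1.0
finger_force: 0.0
```

Run:
```python
from tilt import *
from plant import robot
s=robot.state();print(s["ee_pos"],s["force"],s["gripper_width"],s["q"][6])
im=vision.snapshot("side")[:,:,::-1]
P=np.array([518.5,-175,57.5]);
for h in (50,57.5):
  print(h,pred(np.array([518.5,-175,h+56]),np.pi/2,28,np.array([1,0,0.])))
print(glass(im,proj("side",P+[0,0,56])))
u,v=map(int,proj("side",P+[0,0,28]));
cv2.imwrite("pics/p2.png",cv2.convertScaleAbs(cv2.resize(im[v-45:v+45,u-60:u+60],(800,600),interpolation=cv2.INTER_CUBIC),alpha=1.9,beta=15))
```

```text
[ 518.4704315  -175.16012887   88.38660127] [ 0.25304705 -0.45000743  0.14424315] 0.9999964190054972 -0.2186833841701803
50 ((336.9875793457031, 245.24502563476562), [18.05457305908203, 30.44692611694336], 97.4482421875, 430.9229877379257)
57.5 ((337.31304931640625, 242.03652954101562), [17.95999526977539, 30.581239700317383], 97.31600189208984, 430.5566212886479)
((327.6698404947917, 268.09018961588544), [np.float64(80.42193603515625), np.float64(95.66697184244792)], 144.48757934570312, 3974.1388888888887)
```

View pics/p2.png

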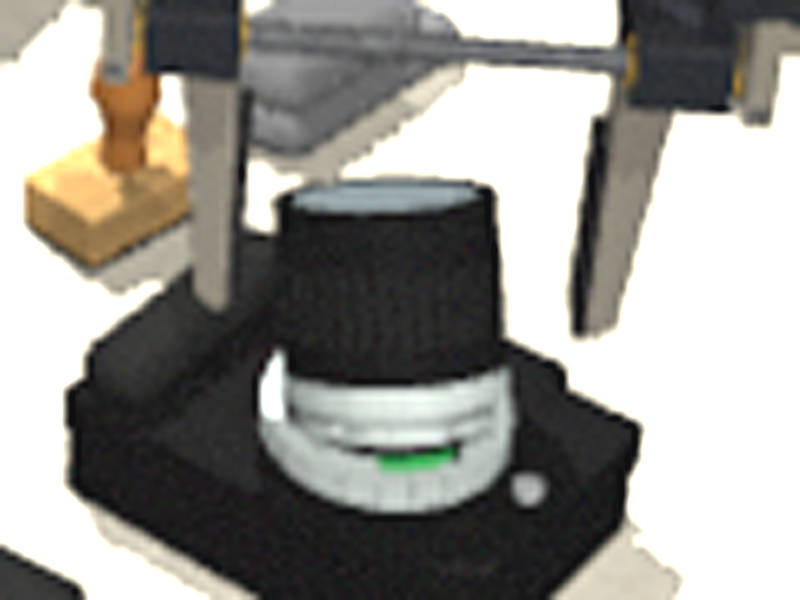

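The lens now stands on the mount but is tilted away from the side camera: the glass is a thin strip at crop (390,197), and the near flange is raised at (400,440). I'll quantify the tilt before touching it.

Run:
```python
from tilt import *
from scipy.optimize import least_squares
np.set_printoptions(precision=2,suppress=True)
im=vision.snapshot("side")[:,:,::-1]
u0,v0=map(int,proj("side",np.array([518.5,-175,85.5])));u0-=60;v0-=45
T=lambda x,y:np.array([u0+x/6.667,v0+y/6.667])
g=glass(im,T(390,198));print("glass",g,"pred upright",pred(np.array([518.5,-175,113.5]),np.pi/2,28,np.array([1,0,0.])))
# features: silhouettes: front rim extremes and rubber/metal boundary
# model: flange centre (x,y,z), tilt vector (ax,ay)
def ring(p,h,r):
    a=np.array([p[3],p[4],1.]);a/=np.linalg.norm(a);u=np.cross(a,[0,1,0]);u/=np.linalg.norm(u);v=np.cross(a,u)
    return np.array([proj("side",np.array(p[:3])+h*a+r*(np.cos(t)*u+np.sin(t)*v)) for t in np.linspace(0,2*np.pi,73)[:-1]],np.float32)
# observed: outer front ellipse (left 280,197)(right 496,190)(top 390,177); flange lower edge near: (290,425)?(400,450)(500,425)
obs=[(280,200,'L'),(496,192,'R'),(390,177,'T')]
def res(p):
    F=ring(p,56,32);B=ring(p,0,32)
    o=[T(280,200)[0]-F[:,0].min(),T(496,192)[0]-F[:,0].max(),T(390,177)[1]-F[:,1].min()]
    G=ring(p,56,28);o+=[T(390,213)[1]-G[:,1].max(),]
    o+=[T(395,447)[1]-B[:,1].max(),T(287,0)[0]-B[:,0].min(),T(512,0)[0]-B[:,0].max()]
    return np.r_[o,(p[2]-57)*.02]
r=least_squares(res,[518,-175,57,.2,.2]);print(r.x,r.fun)
R=[proj("side",[519+36*np.cos(t),-174.5+36*np.sin(t),50]) for t in np.linspace(0,6.28,73)]
R=(np.array(R)-[u0,v0])*6.667;print("ring crop bounds",R.min(0),R.max(0))
```

```text
glass ((340.00927734375, 228.52410888671875), [np.float64(20.231341044108074), np.float64(53.65272013346354)], 80.05403900146484, 95.66666666666667) pred upright ((337.31304931640625, 242.03652954101562), [17.95999526977539, 30.581239700317383], 97.31600189208984, 430.5566212886479)
[ 518.   -172.85   57.      0.2     0.2 ] [-1.08 -2.84  2.81 -3.15  3.08  1.86  2.03  0.  ]
ring crop bounds [265.84 320.51] [516.66 483.  ]
```

Run:
```python
from tilt import *
from scipy.optimize import least_squares
np.set_printoptions(precision=2,suppress=True)
u0,v0=map(int,proj("side",np.array([518.5,-175,85.5])));u0-=60;v0-=45
def ring(p,h,r):
    a=np.array([p[3],p[4],1.]);a/=np.linalg.norm(a);u=np.cross(a,[0,1,0]);u/=np.linalg.norm(u);v=np.cross(a,u)
    P=np.array([proj("side",np.array(p[:3])+h*a+r*(np.cos(t)*u+np.sin(t)*v)) for t in np.linspace(0,2*np.pi,145)[:-1]])
    return (P-[u0,v0])*6.667
for bot in(415,430,447):
    def res(p):
        F=ring(p,56,32);B=ring(p,0,32);G=ring(p,56,28.5)
        return np.r_[F[:,0].min()-278,F[:,0].max()-497,F[:,1].min()-177,G[:,1].max()-214,B[:,1].max()-bot,B[:,0].min()-285,B[:,0].max()-512]
    r=least_squares(res,[518,-173,57,.2,.2],diff_step=1e-3);p=r.x
    print(bot,p,"tilt",np.degrees(np.arctan(np.hypot(p[3],p[4]))),"az",np.degrees(np.arctan2(p[4],p[3])),r.fun)
```

```text
415 [ 521.68 -174.44   53.07    0.25    0.45] tilt 27.264697152529013 az 60.67531153496369 [-2.69  2.56  0.29  0.66 -0.93  1.8  -1.69]
430 [ 508.73 -185.94   64.85    0.24    0.44] tilt 26.52859723384495 az 61.036466708892654 [-5.5   5.25  1.28  5.42 -6.62 -0.8   0.98]
447 [ 494.54 -198.55   77.76    0.23    0.43] tilt 25.844634814791473 az 61.42321296340267 [ -8.78   8.3    2.6   10.67 -13.11  -3.77   4.09]
```

The fit gives a tilt of about 27° toward azimuth 60°, so the lens landed a few millimetres off centre and one lug slipped inside the ring. I'll back the arm away to see it clearly from the top, then regrasp and right it.

Request:
drive_tool(offset=[[0,0,-0.01],[0,0,-0.02],[0,0,-0.03],[0,0,-0.03],[0,0,-0.03],[0.02,-0.02,0],[0.03,-0.03,0],[0.03,-0.03,0],[0.03,-0.03,0],[0.03,-0.03,0],[0.03,-0.03,0],[0.02,-0.02,0],[0.02,-0.02,0],[0,0,0]], roll=[0,0,0,0,0,0,0,0,0,0,0,0,0,0])

```text
clock: 18.05
ee_pos: [517.8, 126.4, 208.9]
ee_rot: [[0.702, 0.712, 0.0], [0.712, -0.702, 0.002], [0.001, -0.001, -1.0]]
force: [0.3, 0.6, 0.1]
gripper_width: 1.002
finger_force: 0.0
```

Run:
```python
from h import *
import cv2
t=vision.snapshot("top")[:,:,::-1];s=vision.snapshot("side")[:,:,::-1];np.save("t2.npy",t);np.save("s2.npy",s)
a=cv2.resize(t[155:230,325:400],(400,400),interpolation=cv2.INTER_CUBIC);b=cv2.resize(s[215:305,290:380],(400,400),interpolation=cv2.INTER_CUBIC)
cv2.imwrite("pics/p3.png",cv2.convertScaleAbs(np.hstack([a,b]),alpha=2.0,beta=15))
```

```text
(no output)
```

View pics/p3.png

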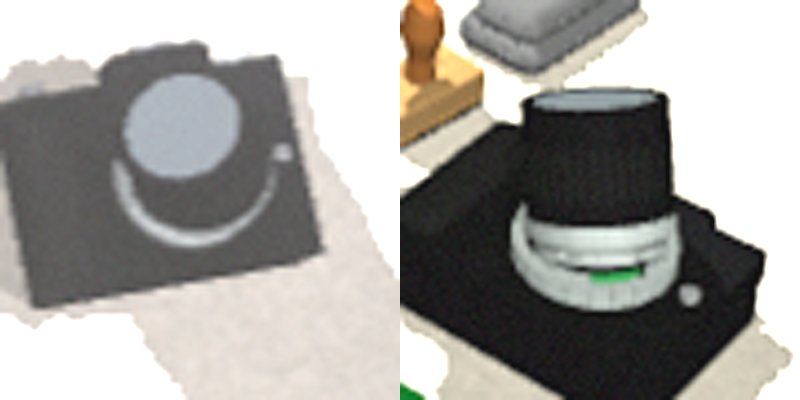

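Top crop: glass centred at about (182,126), offset up from the ring arc (196,170), so the lens leans away from the robot. I'll fit the lens pose from both views numerically.

Run:
```python
from tilt import *
from scipy.optimize import least_squares
np.set_printoptions(precision=2,suppress=True)
t,s=np.load("t2.npy"),np.load("s2.npy")
def contour(im,seed,tol):
    b=cv2.resize(im,None,fx=6,fy=6,interpolation=cv2.INTER_CUBIC);m=np.zeros((b.shape[0]+2,b.shape[1]+2),np.uint8)
    cv2.floodFill(b,m,(int(seed[0]*6),int(seed[1]*6)),0,(tol,)*3,(tol,)*3,8|(255<<8)|cv2.FLOODFILL_MASK_ONLY|cv2.FLOODFILL_FIXED_RANGE)
    c=max(cv2.findContours(m[1:-1,1:-1],cv2.RETR_EXTERNAL,cv2.CHAIN_APPROX_NONE)[0],key=cv2.contourArea)
    return cv2.convexHull(c)[:,0]/6.-.42
ct=contour(t,(359.1,178.6),30);cs=contour(s,(290+597/4.444-90,215+101/4.444),25)
for c in(ct,cs):print(c.min(0),c.max(0))
def circ(n,f,a,r):
    u=np.cross(a,[0,1,0]);u/=np.linalg.norm(u);v=np.cross(a,u)
    return np.array([proj(n,f+r*(np.cos(k)*u+np.sin(k)*v)) for k in np.linspace(0,2*np.pi,145)[:-1]])
ex=lambda P:np.r_[P.min(0),P.max(0)]
def res(p):
    a=np.array([p[3],p[4],1]);a/=np.linalg.norm(a);f=p[:3]
    return np.r_[ex(circ("top",f,a,p[5]))-ex(ct),ex(circ("side",f,a,p[5]))-ex(cs)]
r=least_squares(res,[526,-160,110,.2,.4,28],diff_step=1e-3);p=r.x;a=np.array([p[3],p[4],1]);a/=np.linalg.norm(a)
print("front",p,"tilt",np.degrees(np.arccos(a[2])),"az",np.degrees(np.arctan2(a[1],a[0])),"flange",p[:3]-56*a,"grip45",p[:3]-13*a)
print(r.fun)
# ring refit top: lower arc hull
for n,im in(("top",t),("side",s)):
    print(n,[proj(n,[x,-174.3,50]) for x in(519,)])
# top image: bump / camera front edges for yaw & shift check: compare frames before/after around body
d=cv2.phaseCorrelate(np.float32(cv2.cvtColor(np.load("t.npy")[195:215,325:395],cv2.COLOR_BGR2GRAY)),np.float32(cv2.cvtColor(t[195:215,325:395],cv2.COLOR_BGR2GRAY)));print("shift",d)
```

```text
[347.75 168.41] [369.58 187.91]
[283.75 233.75] [371.91 313.91]
front [ 528.82 -163.04   22.24 9253.88 8343.51   77.9 ] tilt 89.99540157596518 az 42.0385556471173 flange [ 487.23 -200.54   22.23] grip45 [ 519.17 -171.75   22.24]
[-15.83  -3.36   7.77  16.69  10.26   8.32   1.28 -11.15]
top [array([361.07, 186.99])]
side [array([334.51, 267.78])]
shift ((-0.03167011789495433, 0.6544906670055255), 0.8252428395880593)
```

```bash
cat > fit.py <<'E'
from tilt import *
from scipy.optimize import least_squares
np.set_printoptions(precision=2,suppress=True)
def contour(im,seed,tol):
    b=cv2.resize(np.ascontiguousarray(im),None,fx=6,fy=6,interpolation=cv2.INTER_CUBIC);m=np.zeros((b.shape[0]+2,b.shape[1]+2),np.uint8)
    cv2.floodFill(b,m,(int(seed[0]*6),int(seed[1]*6)),0,(tol,)*3,(tol,)*3,8|(255<<8)|cv2.FLOODFILL_MASK_ONLY|cv2.FLOODFILL_FIXED_RANGE)
    c=max(cv2.findContours(m[1:-1,1:-1],cv2.RETR_EXTERNAL,cv2.CHAIN_APPROX_NONE)[0],key=cv2.contourArea)
    return cv2.convexHull(c)[:,0]/6.-.42
def circ(n,f,a,r):
    u=np.cross(a,[0,1,0]);u/=np.linalg.norm(u);v=np.cross(a,u)
    return np.array([proj(n,f+r*(np.cos(k)*u+np.sin(k)*v)) for k in np.linspace(0,2*np.pi,145)[:-1]])
ex=lambda P:np.r_[P.min(0),P.max(0)]
def fit(obs,r0=27):
    def res(p):
        a=np.array([p[3],p[4],1]);a/=np.linalg.norm(a)
        return np.concatenate([ex(circ(n,p[:3],a,p[5]))-ex(c) for n,c in obs]+[[(p[5]-r0)*.1]])
    r=least_squares(res,[525,-165,110,.1,.1,r0],diff_step=1e-3);p=r.x;a=np.array([p[3],p[4],1]);a/=np.linalg.norm(a)
    print("front",p[:3],"r",p[5],"tilt",np.degrees(np.arccos(a[2])),"az",np.degrees(np.arctan2(a[1],a[0])),"flange",p[:3]-56*a,"grip43",p[:3]-13*a,"\nres",r.fun)
E
python3 - <<'E'
from fit import *
t,s=np.load("t2.npy"),np.load("s2.npy")
ct=contour(t,(359.1,178.6),30)
for tol in(20,30,40):
    cs=contour(s,(334.3,237.7),tol);print(ex(cs));fit([("top",ct),("side",cs)])
def ringpts():
    g=cv2.cvtColor(np.ascontiguousarray(t),cv2.COLOR_BGR2GRAY);b=cv2.resize(g[155:230,325:400],None,fx=6,fy=6,interpolation=cv2.INTER_CUBIC)
    m=cv2.threshold(b,85,255,cv2.THRESH_BINARY)[1];cs=cv2.findContours(m,cv2.RETR_EXTERNAL,cv2.CHAIN_APPROX_NONE)[0]
    for c in cs:
        if cv2.contourArea(c)>300: q=c[:,0]/6.+[325,155]-.42;print(cv2.contourArea(c)/36,q.min(0),q.max(0))
ringpts()
E
```

```text
[283.91 234.08 371.91 313.75]
front [ 528.84 -163.22   22.26] r 77.1974478193037 tilt 89.9980395253061 az 42.040793136021925 flange [ 487.25 -200.72   22.26] grip43 [ 519.19 -171.93   22.26] 
res [-15.55  -3.19   7.63  16.51  10.5    8.32   0.99 -11.2    5.02]
[266.58 233.41 372.08 314.08]
front [ 519.29 -157.16   24.08] r 85.35078601898182 tilt 89.99643477196133 az 44.925507580998115 flange [ 479.64 -196.71   24.07] grip43 [ 510.09 -166.34   24.08] 
res [-18.96  -3.06   6.88  23.16  18.1    5.24  -0.55  -9.15   5.84]
[173.91 150.08 377.75 383.41]
front [ 464.71 -134.92   48.08] r 170.70254676755985 tilt 68.91789958981987 az -120.38461585747308 flange [491.14 -89.85  27.94] grip43 [ 470.85 -124.46   43.4 ] 
res [-39.02 -22.98   9.23  78.86  37.7   32.03   7.43 -32.49  14.37]
24.51388888888889 [349.08 193.25] [366.91 200.25]
3215.4861111111113 [324.58 154.58] [399.41 229.41]
```

Run:
```python
from fit import *
t=np.load("t2.npy");ct=contour(t,(359.1,178.6),30)
cs=np.array([[319.4,235.6],[349.2,239.7]])
fit([("top",ct),("side",cs)])
# top only ring: bottom/left arcs
print("ring pred", ex(np.array([proj("top",[520.5+36*np.cos(k),-174.2+36*np.sin(k),50]) for k in np.linspace(0,6.28,90)])))
```

```text
front [ 530.77 -155.84  106.36] r 27.37996941563993 tilt 28.73725773806149 az 51.136408990458065 flange [ 513.87 -176.81   57.26] grip43 [ 526.84 -160.71   94.96] 
res [-0.43 -0.08  0.38  0.16  0.43  0.07 -0.35 -0.07  0.04]
ring pred [346.93 172.69 375.13 200.3 ]
```

The fit is consistent: lens front at (530.8,-155.8,106.4), tilt 28.7° toward azimuth 51°, camera not moved. The top view puts the mount at (520.5,-174.2), about 2 mm from where I set the lens down. I regrasp along the lean.

Request:
drive_tool(offset=[[-0.012,0.0129,0],[-0.025,0.026,0],[-0.03,0.0315,0],[-0.03,0.0315,0],[-0.03,0.0315,0],[-0.03,0.0315,0],[-0.025,0.026,0],[-0.016,0.017,0],[0,0,0.02],[0,0,0.03],[0,0,0.03],[0,0,0.025],[0,0,0.015],[0,0,0.005],[0,0,0]], roll=[0,0,0,0,0,0,0,-5.7,0,0,0,0,0,0,0])

```text
clock: 19.65
ee_pos: [525.2, -166.0, 83.5]
ee_rot: [[0.634, 0.774, -0.0], [0.774, -0.634, -0.0], [-0.0, 0.0, -1.0]]
force: [0.5, -0.3, 0.2]
gripper_width: 0.996
finger_force: 0.0
```

Request:
drive_tool(offset=[[0,0,0],[0,0,0],[0,0,0],[0,0,0],[0,0,0],[0,0,0]], roll=[0,0,0,0,0,0], hand=1)

```text
clock: 20.25
ee_pos: [525.3, -164.4, 83.6]
ee_rot: [[0.632, 0.775, -0.0], [0.775, -0.632, 0.001], [0.001, -0.001, -1.0]]
force: [-2.2, 3.6, 4.4]
gripper_width: 0.692
finger_force: 29.9
```

Request:
drive_tool(offset=[[-0.001,0,-0.003],[-0.001,0,-0.005],[0,0,-0.005],[0,0,-0.005],[0,0,0]], roll=[0,0,0,0,0])

```text
clock: 20.75
ee_pos: [524.8, -167.1, 102.3]
ee_rot: [[0.633, 0.774, 0.002], [0.774, -0.633, -0.001], [0.001, 0.002, -1.0]]
force: [1.1, -0.7, -2.6]
gripper_width: 0.695
finger_force: 29.8
```

Request:
drive_tool(offset=[[0,0,-0.01],[0,0,-0.02],[0,0,-0.03],[0,0,-0.03],[0,0,-0.01],[0,0,0],[0,0,0],[0,0,0]], roll=[0,0,0,5,8,8,8,1.6])

```text
clock: 21.55
ee_pos: [524.2, -166.7, 201.9]
ee_rot: [[0.939, 0.343, 0.0], [0.343, -0.939, -0.0], [0.0, 0.0, -1.0]]
force: [0.4, 0.9, -1.7]
gripper_width: 0.695
finger_force: 29.8
```

Request:
drive_tool(offset=[[0.012,-0.015,0],[0.024,-0.029,0],[0.0265,-0.0315,0],[0.0265,-0.0315,0],[0.0265,-0.0315,0],[0.0265,-0.0315,0],[0.0265,-0.0315,0],[0.0265,-0.0315,0],[0.0265,-0.0315,0],[0.0265,-0.0315,0],[0.024,-0.029,0],[0.018,-0.022,0],[0.005,-0.006,0],[0,0,0.02],[0,0,0.03],[0,0,0.03],[0,0,0.02],[0,0,0.011],[0,0,0],[0,0,0]], roll=[0,0,0,0,0,0,0,0,0,0,0,0,0,0,0,0,0,0,0,0])

```text
clock: 23.55
ee_pos: [680.2, 265.9, 91.4]
ee_rot: [[0.939, 0.345, 0.001], [0.345, -0.939, 0.0], [0.001, 0.0, -1.0]]
force: [0.8, 0.1, -1.9]
gripper_width: 0.693
finger_force: 29.8
```

Run:
```python
from fit import *
t=vision.snapshot("top")[:,:,::-1];s=vision.snapshot("side")[:,:,::-1];np.save("t3.npy",t);np.save("s3.npy",s)
G=lambda im:cv2.cvtColor(np.ascontiguousarray(im),cv2.COLOR_BGR2GRAY)
a,b=G(np.load("t.npy")),G(t);tpl=a[160:216,322:392]
r=cv2.matchTemplate(cv2.resize(b[145:230,305:410],None,fx=8,fy=8,interpolation=3),cv2.resize(tpl,None,fx=8,fy=8,interpolation=3),cv2.TM_CCOEFF_NORMED);_,v,_,l=cv2.minMaxLoc(r);print("top shift px",l[0]/8-17,l[1]/8-15,v)
a,b=G(np.load("s.npy")),G(s);tpl=a[240:312,282:378]
r=cv2.matchTemplate(cv2.resize(b[225:330,265:395],None,fx=8,fy=8,interpolation=3),cv2.resize(tpl,None,fx=8,fy=8,interpolation=3),cv2.TM_CCOEFF_NORMED);_,v,_,l=cv2.minMaxLoc(r);print("side shift px",l[0]/8-17,l[1]/8-15,v)
from plant import robot;P=robot.state()["ee_pos"];print(P)
for f in(90,110,120):
    p=np.radians(f);q=pred(P+[0,0,12.3]-13*(D*np.cos(p)-[0,0,np.sin(p)]),p,27.4);print(f,q)
print(glass(s,q[0]))
```

```text
top shift px 0.0 0.0 0.964369535446167
side shift px 0.0 0.0 0.9641395807266235
[680.59 266.38  92.16]
90 ((261.9525451660156, 139.89125061035156), [8.462366104125977, 20.266464233398438], 89.69461822509766, 134.44334077334497)
110 ((262.8204345703125, 139.5207061767578), [2.5688483715057373, 20.204668045043945], 100.44158935546875, 40.687368694809265)
120 ((263.22869873046875, 139.5424041748047), [0.5259761810302734, 20.173555374145508], 105.35104370117188, 8.317979839630425)
((260.02545166015625, 144.34722900390625), [np.float64(23.37732442220052), np.float64(44.92048136393229)], 168.91851806640625, 418.3611111111111)
```

The camera has not moved (zero shift in both views). I push the leaning lens flush against the tray's far outer wall to right it.

Request:
drive_tool(offset=[[-0.003,0,0],[-0.003,0,0],[-0.003,0,0],[-0.003,0,0],[-0.003,0,0],[-0.003,0,0],[0,0,0]], roll=[0,0,0,0,0,0,0])

```text
clock: 24.35
ee_pos: [666.9, 261.4, 92.9]
ee_rot: [[0.939, 0.345, 0.011], [0.345, -0.939, 0.003], [0.011, 0.001, -1.0]]
force: [8.1, 2.9, -1.8]
gripper_width: 0.697
finger_force: 29.8
```

Request:
drive_tool(offset=[[-0.003,0,0],[-0.003,0,0],[-0.002,0,0],[0,0,0]], roll=[0,0,0,0])

```text
clock: 24.75
ee_pos: [664.2, 259.3, 95.7]
ee_rot: [[0.939, 0.345, 0.021], [0.344, -0.939, 0.005], [0.022, 0.002, -1.0]]
force: [16.4, 4.6, 2.1]
gripper_width: 0.687
finger_force: 29.9
```

Request:
drive_tool(offset=[[-0.003,0,0.001],[-0.003,0,0.001],[-0.002,0,0],[0,0,0]], roll=[0,0,0,0])

```text
clock: 25.15
ee_pos: [662.1, 258.1, 97.1]
ee_rot: [[0.938, 0.344, 0.033], [0.344, -0.939, 0.009], [0.035, 0.003, -0.999]]
force: [24.8, 6.7, 7.0]
gripper_width: 0.691
finger_force: 29.8
```

```bash
cat > look.py <<'E'
from fit import *
from plant import robot
def look(phis,off=(-1.5,-2)):
    st=robot.state();P=st["ee_pos"];s=vision.snapshot("side")[:,:,::-1];d=st["ee_rot"][:,0]
    print(P,st["force"])
    for f in phis:
        p=np.radians(f);q=pred(P+[0,0,12.3]-13*(d*np.cos(p)-[0,0,np.sin(p)]),p,27.4,d);print(f,np.array(q[0]),np.array(q[1]),q[2])
    # glass: threshold bluish-grey inside a window, largest blob near q
    u,v=q[0];x0,y0=int(u-26),int(v-16);w=cv2.resize(np.ascontiguousarray(s[y0:y0+32,x0:x0+52]),None,fx=8,fy=8,interpolation=3).astype(int)
    m=((w[:,:,0]-w[:,:,2]>5)&(w.sum(2)>150)).astype(np.uint8)
    n,l,stt,c=cv2.connectedComponentsWithStats(m)
    for i in range(1,n):
        if stt[i,4]>64*12:
            cc=cv2.findContours((l==i).astype(np.uint8),0,1)[0][0];e=cv2.fitEllipse(cv2.convexHull(cc));print("blob",stt[i,4]/64,np.array(e[0])/8+[x0,y0],sorted(np.array(e[1])/8),e[2])
E
python3 -c "
from look import look
look((90,100,110,120))"
```

```text
[662.08 258.07  97.08] [24.83  6.73  6.97]
90 [258.34 141.02] [ 8.62 20.54] 89.5016860961914
100 [258.79 140.74] [ 5.78 20.54] 95.06578063964844
110 [259.23 140.59] [ 2.77 20.54] 100.18299102783203
120 [259.65 140.59] [ 0.3  20.53] 105.1054458618164
blob 26.0 [259.44 139.44] [np.float64(3.3381567001342773), np.float64(13.728081703186035)] 97.3981704711914
```

Request:
drive_tool(offset=[[0.006,0,0],[0.006,0,0.004],[0,0,0.006],[0,0,0],[-0.003,0,0],[-0.003,0,0],[-0.003,0,0],[-0.003,0,0],[0,0,0]], roll=[0,0,0,0,0,0,0,0,0])

```text
clock: 26.1
ee_pos: [655.5, 257.2, 82.1]
ee_rot: [[0.939, 0.345, 0.019], [0.345, -0.939, 0.006], [0.02, 0.001, -1.0]]
force: [17.2, 5.5, -0.2]
gripper_width: 0.69
finger_force: 29.9
```

```bash
python3 -c "
from look import look
look((90,100,110))"
```

```text
[655.46 257.23  82.06] [17.17  5.49 -0.19]
90 [256.59 146.9 ] [ 8.82 20.49] 89.41287231445312
100 [257.04 146.62] [ 5.99 20.48] 95.0765609741211
110 [257.48 146.48] [ 2.99 20.46] 100.2475357055664
blob 51.0 [257.81 145.  ] [np.float64(5.49859094619751), np.float64(15.983365058898926)] 98.1105728149414
```

Request:
drive_tool(offset=[[-0.003,0,0],[-0.003,0,0],[0,0,0]], roll=[0,0,0])

```text
clock: 26.45
ee_pos: [652.7, 256.1, 84.0]
ee_rot: [[0.938, 0.345, 0.025], [0.345, -0.939, 0.008], [0.026, 0.001, -1.0]]
force: [20.8, 7.3, 3.9]
gripper_width: 0.687
finger_force: 30.0
```

```bash
python3 -c "
from look import look
look((90,100))"
```

```text
[652.68 256.13  83.97] [20.81  7.28  3.87]
90 [256.01 146.67] [ 8.83 20.54] 89.37947082519531
100 [256.46 146.38] [ 6.   20.53] 95.02823638916016
blob 63.0 [257.38 144.44] [np.float64(5.779709339141846), np.float64(17.623031616210938)] 94.68016815185547
```

Request:
drive_tool(offset=[[-0.003,0,0],[-0.003,0,0],[0,0,0]], roll=[0,0,0])

```text
clock: 26.8
ee_pos: [649.1, 254.8, 85.6]
ee_rot: [[0.938, 0.345, 0.03], [0.345, -0.939, 0.01], [0.031, 0.001, -1.0]]
force: [23.1, 7.9, 7.6]
gripper_width: 0.685
finger_force: 29.9
```

```bash
python3 -c "
from look import look
look((90,100))"
```

```text
[649.14 254.79  85.58] [23.14  7.91  7.6 ]
90 [255.24 146.64] [ 8.86 20.59] 89.33609771728516
100 [255.69 146.35] [ 6.03 20.59] 94.98143768310547
blob 71.0 [257.04 144.15] [np.float64(6.806384563446045), np.float64(16.851051330566406)] 92.75090026855469
```

The lens is now about 4° from upright, but the pads have started sliding along it, so I stop pushing. I retreat and hover over the mount with the tool x axis across the side view, so any offset shows directly.

Request:
drive_tool(offset=[[0.01,0,0],[0.02,0,0],[0,0,-0.02],[0,0,-0.03],[0,0,-0.03],[0,0,-0.03],[-0.012,0.015,0],[-0.024,0.029,0],[-0.0265,0.0325,0],[-0.0265,0.0325,0],[-0.0265,0.0325,0],[-0.0265,0.0325,0],[-0.0265,0.0325,0],[-0.0265,0.0325,0],[-0.0265,0.0325,0],[-0.0265,0.0325,0],[-0.024,0.029,0],[-0.0135,0.0165,0],[-0.002,0.0023,0],[0,0,0]], roll=[0,0,0,0,0,0,0,0,0,0,0,0,0,0,0,0,0,0,0,0])

```text
clock: 28.85
ee_pos: [514.6, -168.0, 187.6]
ee_rot: [[0.939, 0.344, -0.002], [0.344, -0.939, 0.001], [-0.002, -0.002, -1.0]]
force: [-0.4, 0.9, -2.3]
gripper_width: 0.687
finger_force: 30.0
```

Request:
drive_tool(offset=[[0,0,0.01],[0,0,0.02],[0,0,0.02],[0,0,0.01],[0,0,0],[0,0,0],[0,0,0],[0,0,0]], roll=[8,8,8,8,8,8,8,0])

```text
clock: 29.65
ee_pos: [515.9, -166.0, 127.5]
ee_rot: [[0.812, -0.583, -0.002], [-0.583, -0.812, 0.001], [-0.002, 0.001, -1.0]]
force: [1.1, 0.2, -2.3]
gripper_width: 0.684
finger_force: 30.0
```

Run:
```python
from fit import *
from plant import robot
st=robot.state();P=st["ee_pos"];print(P,st["ee_rot"][:,0],st["force"])
s=vision.snapshot("side")[:,:,::-1];np.save("s4.npy",s)
u,v=map(int,proj("side",P-[0,0,5]));print("crop origin",u-50,v-45)
a=cv2.resize(s[v-45:v+60,u-50:u+50],(571,600),interpolation=cv2.INTER_CUBIC)
cv2.imwrite("pics/p4.png",cv2.convertScaleAbs(a,alpha=1.9,beta=15))
```

```text
[ 515.95 -166.04  127.54] [ 0.81 -0.58 -0.  ] [ 1.05  0.24 -2.27]
crop origin 283 191
```

View pics/p4.png

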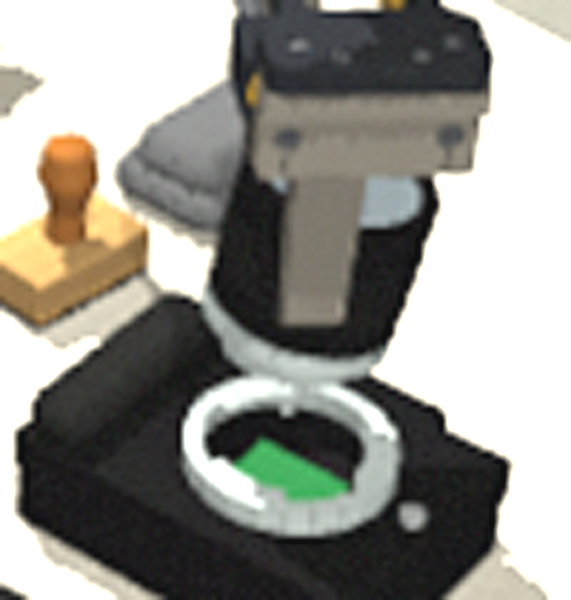

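The lens (crop (320,270)) still leans about 14° toward tool +x. The pads hold it off centre, near their edge, and its mount end is close to the ring centre (crop (292,450)). I lower its low-side lug onto the ring lug, then level it by light pressing while following the arc.

Request:
drive_tool(offset=[[0.006,0.0018,0.004],[0.006,0.0019,0.006],[0,0,0.008],[0,0,0.006],[0,0,0.004],[0,0,0],[0,0,0]], roll=[0,0,0,0,0,0,0])

```text
clock: 30.4
ee_pos: [523.3, -178.6, 100.3]
ee_rot: [[0.811, -0.586, -0.0], [-0.586, -0.811, 0.0], [-0.0, 0.0, -1.0]]
force: [0.6, 0.7, -2.1]
gripper_width: 0.684
finger_force: 30.0
```

Request:
drive_tool(offset=[[0,0,0.002],[0,0,0.002],[0,0,0]], roll=[0,0,0])

```text
clock: 30.7
ee_pos: [523.3, -178.3, 96.2]
ee_rot: [[0.811, -0.585, -0.0], [-0.585, -0.811, 0.0], [-0.0, -0.0, -1.0]]
force: [-0.6, 0.1, -2.6]
gripper_width: 0.684
finger_force: 30.0
```

Request:
drive_tool(offset=[[-0.001,-0.002,0],[0,0,0.002],[0,0,0.001],[0,0,0]], roll=[0,0,0,0])

```text
clock: 31.1
ee_pos: [524.4, -176.3, 94.4]
ee_rot: [[0.811, -0.585, 0.001], [-0.585, -0.811, 0.001], [0.001, -0.002, -1.0]]
force: [-1.1, 2.2, 7.2]
gripper_width: 0.68
finger_force: 30.0
```

Request:
drive_tool(offset=[[0,0,0.001],[0,0,0.001],[0,0,0.001],[0,0,0]], roll=[0,0,0,0])

```text
clock: 31.5
ee_pos: [525.2, -176.8, 93.9]
ee_rot: [[0.81, -0.586, 0.004], [-0.586, -0.81, 0.002], [0.002, -0.004, -1.0]]
force: [-7.4, 4.6, 29.5]
gripper_width: 0.683
finger_force: 30.0
```

Request:
drive_tool(offset=[[-0.002,0,-0.001],[-0.002,0,-0.0005],[-0.002,0,-0.0005],[0,0,0]], roll=[0,0,0,0])

```text
clock: 31.9
ee_pos: [518.3, -172.4, 92.0]
ee_rot: [[0.811, -0.585, -0.001], [-0.585, -0.811, 0.0], [-0.001, 0.0, -1.0]]
force: [0.0, -0.1, -3.1]
gripper_width: 0.684
finger_force: 30.0
```

Request:
drive_tool(offset=[[-0.002,0,0],[-0.002,0,0],[-0.002,0,0],[0,0,0]], roll=[0,0,0,0])

```text
clock: 32.3
ee_pos: [513.6, -169.1, 92.2]
ee_rot: [[0.811, -0.586, -0.001], [-0.586, -0.811, 0.0], [-0.001, 0.0, -1.0]]
force: [-0.1, -0.1, -3.0]
gripper_width: 0.686
finger_force: 30.0
```

```bash
cat > cam.py <<'E'
from fit import *
from plant import robot
def cam():
    st=robot.state();P=st["ee_pos"];print("P",P,"e,n",P[:2]@[.812,-.583],P[:2]@[.583,.812],st["force"])
    s=vision.snapshot("side")[:,:,::-1]
    G=lambda im:cv2.cvtColor(np.ascontiguousarray(im),cv2.COLOR_BGR2GRAY)
    a,b=G(np.load("s.npy")),G(s)
    for x0,x1,y0,y1 in((282,322,262,300),(345,378,262,312)): # body left / right-front corners
        tpl=a[y0:y1,x0:x1];r=cv2.matchTemplate(cv2.resize(b[y0-8:y1+8,x0-8:x1+8],None,fx=8,fy=8,interpolation=3),cv2.resize(tpl,None,fx=8,fy=8,interpolation=3),cv2.TM_CCOEFF_NORMED);_,v,_,l=cv2.minMaxLoc(r);print("cam shift px",l[0]/8-8,l[1]/8-8,v)
    # lens barrel edges: dark columns per row
    for dz in(-15,0,20):
        u,v=proj("side",P+[0,0,dz]);row=b[int(v)-1:int(v)+2,int(u)-45:int(u)+45].mean(0)
        print(dz,round(u,1),int(v),"".join("#" if x<45 else "+" if x<75 else "." for x in row))
    return s
E
python3 -c "
from cam import *
np.save('s5.npy',cam())"
```

```text
P [ 513.63 -169.05   92.21] e,n 515.6268135135878 162.17975117779932 [-0.08 -0.07 -3.  ]
cam shift px 0.0 0.0 0.9959754943847656
cam shift px 0.0 0.0 0.9191001057624817
-15 331.6 256 ........+#####################################+++++++++++###########......................
0 332.2 250 ..............+##############################++++++++++++############.....................
20 333.0 241 +..+++++++++++++++.................#########++++++++++++++++++.....+##....................
```

Force is back to weight only and the camera is unmoved. The barrel edges look almost vertical now, so I fit the tilt and offset from the silhouette.

```bash
cat > sil.py <<'E'
from fit import *
from plant import robot
E_=np.array([.812,-.583,0]);N_=np.array([.583,.812,0])
def edges(b,P,rows):
    out=[]
    for v in rows:
        u=int(proj("side",P)[0]);r=b[v].astype(float);c=u+6
        i=c+20
        while r[i]<70 and i<c+60:i+=1
        out.append((v,i-1+(70-r[i-1])/(r[i]-r[i-1]+1e-6)))
    return out
def model(P,ofs,tilt,h):
    # pivot at P+12z+ofs*E ; axis leans toward E by tilt ; flange h below pivot ; returns outer silhouette rims
    a=np.array([0,0,np.cos(tilt)])+E_*np.sin(tilt);c=P+[0,0,12.3]+ofs*E_
    x=E_*np.cos(tilt)-np.array([0,0,np.sin(tilt)])
    k=np.linspace(0,2*np.pi,181);pts=[]
    for s in np.linspace(-h+12,56-h-2,40):
        pts.append(np.array([proj("side",c+s*a+32*(np.cos(t)*x+np.sin(t)*N_)) for t in k[::6]]))
    H=cv2.convexHull(np.vstack(pts).astype(np.float32))[:,0];return H
def right(H,v):
    us=[]
    for i in range(len(H)):
        p,q=H[i],H[(i+1)%len(H)]
        if (p[1]-v)*(q[1]-v)<=0 and p[1]!=q[1]: us.append(p[0]+(v-p[1])/(q[1]-p[1])*(q[0]-p[0]))
    return (min(us),max(us)) if us else (np.nan,np.nan)
E
python3 - <<'E'
from sil import *
st=robot.state();P=st["ee_pos"];s=np.load("s5.npy");b=cv2.cvtColor(np.ascontiguousarray(s),cv2.COLOR_BGR2GRAY)
rows=range(226,266,4)
for v in rows: print(v,"".join("#" if x<30 else "+" if x<45 else "-" if x<75 else "." for x in b[v,280:385]))
for tl in(0,5,10,14):
    H=model(P,5,np.radians(tl),43);print(tl,[tuple(np.round(np.array(right(H,v))-280,1)) for v in rows])
E
```

```text
226 ...........-++++++.........--++-----------+##---+#####################################...................
230 ...........------+................--+++++++--#+---------------------------------------...................
234 ..............--------..-----...............-#----++++------------------------++++--.....................
238 -----..........-----------++-...............##--------------------------------------.....................
242 .+------------------+-........----........-##########-------------.........-##...........................
246 ......-+-----+-...........-########################++------------.....---+###............................
250 .....................-#############################+------------############.............................
254 .................+#################################+-----------+##########...............................
258 ............#########################--+###########+----------+##########................................
262 .........###########################....--#########-----------#################-.........................

[... 819 characters left out ...]
float64(nan)), (np.float32(41.0), np.float32(65.4)), (np.float32(39.7), np.float32(70.7)), (np.float32(38.5), np.float32(73.4)), (np.float32(37.3), np.float32(73.6)), (np.float32(36.1), np.float32(72.3)), (np.float32(35.1), np.float32(70.9)), (np.float32(36.0), np.float32(69.6)), (np.float32(39.2), np.float32(68.2))]
14 [(np.float64(nan), np.float64(nan)), (np.float32(48.7), np.float32(51.4)), (np.float32(41.3), np.float32(64.3)), (np.float32(39.7), np.float32(69.8)), (np.float32(38.2), np.float32(72.9)), (np.float32(36.7), np.float32(73.8)), (np.float32(35.1), np.float32(72.5)), (np.float32(34.3), np.float32(70.7)), (np.float32(35.8), np.float32(69.0)), (np.float32(39.3), np.float32(67.2))]
```

The tilt is still about 13° and the lens sits 8.5 mm off pad centre. Centred over the mount, though, a 13° lean is stable and gravity will level it once released. The first time it tipped because it was off centre by more than the play. I recentre, touch lightly, then open only a little so the fingers cage it.

Request:
drive_tool(offset=[[0,0,-0.005],[0,0,-0.004],[0.004,0,0],[0.0043,0,0],[0,0,0.003],[0,0,0.002],[0,0,0]], roll=[0,0,0,0,0,0,0])

```text
clock: 33.05
ee_pos: [520.2, -174.1, 95.8]
ee_rot: [[0.811, -0.586, -0.001], [-0.586, -0.811, 0.0], [-0.001, 0.001, -1.0]]
force: [0.2, -0.3, -2.7]
gripper_width: 0.683
finger_force: 30.0
```

Request:
drive_tool(offset=[[0,0,0.001],[0,0,0.0005],[0,0,0]], roll=[0,0,0])

```text
clock: 33.35
ee_pos: [520.7, -174.1, 94.8]
ee_rot: [[0.811, -0.586, -0.0], [-0.586, -0.811, 0.0], [-0.0, 0.0, -1.0]]
force: [-0.3, 0.4, -1.6]
gripper_width: 0.682
finger_force: 30.0
```

Request:
drive_tool(offset=[[0,0,0.0004],[0,0,0]], roll=[0,0])

```text
clock: 33.55
ee_pos: [520.7, -174.1, 94.5]
ee_rot: [[0.811, -0.586, 0.0], [-0.586, -0.811, 0.0], [0.0, -0.0, -1.0]]
force: [-0.1, -0.6, -3.0]
gripper_width: 0.684
finger_force: 30.0
```

Request:
drive_tool(offset=[[0,0,0],[0,0,0],[0,0,0],[0,0,0]], roll=[0,0,0,0], hand=0.2)

```text
clock: 33.95
ee_pos: [520.9, -174.3, 94.7]
ee_rot: [[0.811, -0.586, 0.001], [-0.586, -0.811, -0.0], [0.0, -0.0, -1.0]]
force: [-0.4, -0.2, 0.1]
gripper_width: 0.793
finger_force: 0.0
```

Run:
```python
from sil import *
st=robot.state();P=st["ee_pos"];print(P,st["gripper_width"]*92,st["force"]);s=vision.snapshot("side")[:,:,::-1];np.save("s6.npy",s);b=cv2.cvtColor(np.ascontiguousarray(s),cv2.COLOR_BGR2GRAY)
rows=range(222,282,4)
for v in rows: print(v,"".join("#" if x<30 else "+" if x<45 else "-" if x<75 else "." for x in b[v,280:385]))
for tl in(0,10):
    H=model(P+[0,0,57.5+43-12.3-P[2]],0,np.radians(tl),43);print(tl,[tuple(np.round(np.array(right(H,v))-280,1)) for v in rows])
```

```text
[ 520.93 -174.25   94.69] 72.98271357849269 [-0.43 -0.15  0.12]
222 ..........---------+....----------+--------+++-+####+#######################################.............
226 ............++++++.........--++----------------++##----+++++++++++-+++--+++++-+-------------.............
230 ...........------+................--+++++++-....-+#+--------------------------------------...............
234 ...............-------..-----............-###+--...----++----------------------------+----...............
238 -----..........--------------.........-##-..........------------------------------------.................
242 .+--------------------........----....##-................-#-------------.................................
246 ......-+-----+-...........-###############+-............--+-----------+#.................................
250 .....................-###################################+-----------+##.................................
254 .................+#######################################+-----------###-................................
258 ............##############################
[... 1040 characters left out ...]
(43.8), np.float32(71.0)), (np.float32(53.2), np.float32(63.3)), (np.float64(nan), np.float64(nan)), (np.float64(nan), np.float64(nan))]
10 [(np.float64(nan), np.float64(nan)), (np.float64(nan), np.float64(nan)), (np.float64(nan), np.float64(nan)), (np.float32(44.4), np.float32(63.5)), (np.float32(42.0), np.float32(70.5)), (np.float32(40.8), np.float32(74.3)), (np.float32(39.6), np.float32(75.6)), (np.float32(38.4), np.float32(74.7)), (np.float32(37.2), np.float32(73.3)), (np.float32(37.2), np.float32(71.9)), (np.float32(39.4), np.float32(70.5)), (np.float32(44.0), np.float32(69.0)), (np.float32(53.8), np.float32(63.2)), (np.float64(nan), np.float64(nan)), (np.float64(nan), np.float64(nan))]
```

The fingers are off and the silhouette looks level. I open fully, rise and measure the glass.

Request:
drive_tool(offset=[[0,0,0],[0,0,0],[0,0,-0.01],[0,0,-0.02],[0,0,-0.025],[0,0,-0.015],[0,0,0]], roll=[0,0,0,0,0,0,0], hand=0)

```text
clock: 34.7
ee_pos: [522.1, -174.6, 166.7]
ee_rot: [[0.811, -0.586, 0.004], [-0.586, -0.811, -0.0], [0.004, -0.002, -1.0]]
force: [-0.2, 0.1, -0.3]
gripper_width: 0.998
finger_force: 0.0
```

```bash
cat > chk.py <<'E'
from fit import *
from plant import robot
def chk(h=57.5):
    st=robot.state();print(st["ee_pos"],st["force"]);s=vision.snapshot("side")[:,:,::-1]
    w=s[225:262,300:375].astype(int);big=cv2.resize(np.ascontiguousarray(s[225:262,300:375]),None,fx=8,fy=8,interpolation=3).astype(int)
    m=((big.sum(2)>150)).astype(np.uint8);n,l,q,c=cv2.connectedComponentsWithStats(m)
    for i in range(1,n):
        if 64*100<q[i,4]<64*700:
            cc=max(cv2.findContours((l==i).astype(np.uint8),0,1)[0],key=len);e=cv2.fitEllipse(cv2.convexHull(cc));print("blob",q[i,4]/64,np.array(e[0])/8+[300,225]-.44,sorted(np.array(e[1])/8),e[2], q[i,:4]/8)
    for hh in(50,57.5):
        p=pred(np.array([520.5,-174.2,hh+56]),np.pi/2,27.4,np.array([1,0,0.]));print(hh,p)
    return s
E
python3 - <<'E'
from chk import *
s=chk();b=cv2.cvtColor(np.ascontiguousarray(s),cv2.COLOR_BGR2GRAY)
for v in range(228,286,3): print(v,"".join("#" if x<30 else "+" if x<45 else "-" if x<75 else "." for x in b[v,290:385]))
E
```

```text
[ 522.14 -174.64  166.7 ] [-0.25  0.07 -0.26]
blob 443.0 [313.57 233.94] [np.float64(29.4058837890625), np.float64(58.989219665527344)] 68.20088195800781 [ 0.  0. 42. 27.]
50 ((337.4337463378906, 244.62826538085938), [17.600431442260742, 29.744873046875], 97.4563217163086, 410.3973088818602)
57.5 ((337.76055908203125, 241.4228973388672), [17.50794219970703, 29.8758544921875], 97.32429504394531, 410.0383280343376)
228 .-+++++-............---+---------+++-..............+------------...............................
231 .-+----+..................-------...----#########+#+-----------................................
234 ....--------..-----............-###+--............-+----------.................................
237 .....-------------...........+##-........................-##-..................................
240 ...----------++-............##-...........................-##-.................................
243 --------+-..........-#####--##+...........................+###.................................
246 ---+-...........-###############+-.....................-######.................
[... 616 characters left out ...]

267 #########################....#--###########################+-.-##########......................
270 #########################....-##-----#################+-......-+###############-...............
273 #########################--.......---....................-....-###################.............
276 ###########################--...............-....-----+......-+###################.............
279 #############################+-.............................+##----#############...............
282 ##################################+--..................--######-...+############...............
285 ...+############################################################################...............
```

The glass ellipse matches the height of a resting lens. The silhouette leans about 5° the other way, so the tube is still about 2 mm off to one side but stable and released. I regrasp with the fingers closing along that direction, which levels and centres it, at the best mount estimate.

Request:
drive_tool(offset=[[-0.0033,0.0005,0],[0,0,0],[0,0,0],[0,0,0],[0,0,0],[0,0,0],[0,0,0],[0,0,0],[0,0,0],[0,0,0],[0,0,0],[0,0,0.02],[0,0,0.025],[0,0,0.02],[0,0,0.012],[0,0,0.007],[0,0,0],[0,0,0]], roll=[-8.2,-8.2,-8.2,-8.2,-8.2,-8.2,-8.2,-8.2,-8.2,-8.2,-8.2,0,0,0,0,0,0,0])

```text
clock: 36.55
ee_pos: [518.2, -172.8, 80.9]
ee_rot: [[0.583, 0.813, 0.001], [0.813, -0.583, -0.0], [0.0, 0.001, -1.0]]
force: [0.1, -0.1, 0.0]
gripper_width: 1.007
finger_force: 0.0
```

Request:
drive_tool(offset=[[0.0005,0.001,0],[0,0,0],[0,0,0],[0,0,0],[0,0,0],[0,0,0]], roll=[0,0,0,0,0,0], hand=1)

```text
clock: 37.15
ee_pos: [518.3, -172.1, 80.5]
ee_rot: [[0.583, 0.813, -0.001], [0.813, -0.583, 0.001], [0.0, -0.002, -1.0]]
force: [-3.9, 3.4, 4.5]
gripper_width: 0.717
finger_force: 29.4
```

Request:
drive_tool(offset=[[0,0,0.001],[0,0,0.001],[0,0,0]], roll=[0,0,0])

```text
clock: 37.45
ee_pos: [518.6, -172.0, 80.1]
ee_rot: [[0.583, 0.813, -0.001], [0.813, -0.583, 0.003], [0.002, -0.002, -1.0]]
force: [-7.6, 6.2, 19.8]
gripper_width: 0.718
finger_force: 29.8
```

The reaction pushes toward -e, so the lens is still too far toward +e. I ease up and shift.

Request:
drive_tool(offset=[[0,-0.001,-0.0015],[0,-0.001,0],[0,-0.001,0],[0,0,0]], roll=[0,0,0,0])

```text
clock: 37.85
ee_pos: [517.9, -171.8, 80.5]
ee_rot: [[0.583, 0.813, 0.003], [0.813, -0.583, -0.002], [0.001, 0.004, -1.0]]
force: [2.4, -0.6, 4.3]
gripper_width: 0.717
finger_force: 29.4
```

Request:
drive_tool(offset=[[0,-0.001,0],[0,-0.001,0],[0,0,0]], roll=[0,0,0])

```text
clock: 38.15
ee_pos: [516.5, -171.0, 80.5]
ee_rot: [[0.583, 0.813, 0.004], [0.813, -0.583, -0.002], [0.0, 0.004, -1.0]]
force: [5.4, -2.5, -0.4]
gripper_width: 0.717
finger_force: 29.4
```

Run:
```python
from fit import *
from plant import robot
P=robot.state()["ee_pos"];s=vision.snapshot("side")[:,:,::-1];b=cv2.cvtColor(np.ascontiguousarray(s),cv2.COLOR_BGR2GRAY)
for v in range(228,288,3): print(v,"".join("#" if x<30 else "+" if x<45 else "-" if x<75 else "." for x in b[v,285:390]))
print("P u",proj("side",P))
w=cv2.resize(np.ascontiguousarray(s[225:258,312:362]),None,fx=8,fy=8,interpolation=3).astype(int)
m=(w.sum(2)>200).astype(np.uint8);n,l,q,c=cv2.connectedComponentsWithStats(m)
for i in range(1,n):
    if q[i,4]>64*60:
        cc=max(cv2.findContours((l==i).astype(np.uint8),0,1)[0],key=len);e=cv2.fitEllipse(cv2.convexHull(cc));print(q[i,4]/64,np.array(e[0])/8+[311.6,224.6],sorted(np.array(e[1])/8),e[2],q[i,:4]/8)
for h in(50,57.5):print(h,pred(np.array([519.1,-172.5,h+56]),np.pi/2,27.4,np.array([1,0,0.])))
```

```text
228 .......++-++-...........--------+------++-..........................-##++--------........................
231 ......------+..........---------##----...--+++#######-..............####+-------.........................
234 ..........-------..-------------#+..-###-...............---##-......####-------..........................
237 ..........-------------+--------####-.........................+##..-####------...........................
240 ---....-----------+#-..---------###............................-##+####------............................
243 -------------+-.........-------+###-..........................-########------............................
246 .++-----+--.........--##+------+#####-......................-#########+-----.............................
249 ....-............-######+------###########---......----+##############-----..............................
252 ..............+##########------#######################################----...............................
255 ..........+##############-----+######################################+----...............................

[... 908 characters left out ...]
##############+--....................-#####+...-############+....................
285 .......-+###########################################################################.....................
P u [333.6  255.06]
219.0 [337.4  232.93] [np.float64(20.763671875), np.float64(40.504600524902344)] 75.55497741699219 [ 7.  0. 37. 14.]
375.0 [333.69 240.94] [np.float64(17.720762252807617), np.float64(29.02887725830078)] 90.38165283203125 [ 8.  8. 28. 17.]
50 ((336.2496337890625, 244.46591186523438), [17.59035873413086, 29.713069915771484], 97.34534454345703, 409.72383760334924)
57.5 ((336.5710144042969, 241.2615966796875), [17.497819900512695, 29.8438663482666], 97.21495819091797, 409.36252651177347)
```

Run:
```python
from cam import *
from plant import robot
s=vision.snapshot("side")[:,:,::-1]
G=lambda im:cv2.cvtColor(np.ascontiguousarray(im),cv2.COLOR_BGR2GRAY)
a,b,t=G(np.load("s.npy")),G(s),G(vision.snapshot("top"));a2=G(np.load("t.npy"))
def m(a,b,x0,x1,y0,y1):
    r=cv2.matchTemplate(cv2.resize(b[y0-6:y1+6,x0-6:x1+6],None,fx=8,fy=8,interpolation=3),cv2.resize(a[y0:y1,x0:x1],None,fx=8,fy=8,interpolation=3),cv2.TM_CCOEFF_NORMED);_,v,_,l=cv2.minMaxLoc(r);return l[0]/8-6,l[1]/8-6,v
for x in((283,315,270,302),(330,378,285,315),(355,378,265,300)):print("side",m(a,b,*x))
st=robot.state();print(st["force"],st["ft_torque"],st["gripper_width"])
```

```text
side (0.0, 0.0, 0.993797242641449)
side (-1.0, 0.0, 0.9436622858047485)
side (0.0, 0.0, 0.9826443195343018)
[ 4.63 -1.87  1.24] [-0.59 -1.14  0.07] 0.7196273094790175
```

The camera hasn't moved. The lens is still cocked, with one side's lugs inside the ring, so I lift it clear and let the pads level it. Then I read its offset.

Request:
drive_tool(offset=[[0,0.001,-0.004],[0,0.001,-0.006],[0,0,-0.006],[0,0,-0.004],[0,0,0],[0,0,0]], roll=[0,0,0,0,0,0])

```text
clock: 38.9
ee_pos: [516.2, -170.9, 100.0]
ee_rot: [[0.583, 0.813, -0.0], [0.813, -0.583, 0.0], [0.0, -0.0, -1.0]]
force: [-0.7, 0.5, -3.3]
gripper_width: 0.717
finger_force: 29.2
```

```bash
cat > gl.py <<'E'
from fit import *
from plant import robot
def gl(H):
    st=robot.state();P=st["ee_pos"];s=vision.snapshot("side")[:,:,::-1]
    print("P",P,"e,n",P[:2]@[.812,-.583],P[:2]@[.583,.812],"F",st["force"],"w",st["gripper_width"])
    p=pred(P+[0,0,H],np.pi/2,27.4,np.array([1,0,0.]));print("pred",p)
    u,v=map(int,p[0]);w=cv2.resize(np.ascontiguousarray(s[v-18:v+16,u-26:u+26]),None,fx=8,fy=8,interpolation=3).astype(int)
    m=(w.sum(2)>200).astype(np.uint8);n,l,q,c=cv2.connectedComponentsWithStats(m)
    for i in range(1,n):
        if q[i,4]>64*60:
            cc=max(cv2.findContours((l==i).astype(np.uint8),0,1)[0],key=len);e=cv2.fitEllipse(cv2.convexHull(cc));print(q[i,4]/64,np.array(e[0])/8+[u-26.4,v-18.4],sorted(np.array(e[1])/8),e[2])
    return s
E
python3 -c "
from gl import *
gl(33)"
```

```text
P [ 516.25 -170.89  100.02] e,n 518.8250798148844 162.20851624431558 F [-0.73  0.48 -3.33] w 0.7168020512514384
pred ((335.6959533691406, 232.93565368652344), [17.270912170410156, 30.180089950561523], 96.74893951416016, 408.60606124671176)
172.0 [346.09 222.59] [np.float64(17.2440185546875), np.float64(27.007869720458984)] 40.24762725830078
372.0 [334.38 232.47] [np.float64(17.676902770996094), np.float64(29.14510154724121)] 90.24195861816406
```

The lens hangs with the same lean, jammed between the pads. Combining both cocked poses puts the mount about 1.5 mm toward -n and slightly toward -e. I shift there, lower gently, release and check.

Request:
drive_tool(offset=[[-0.0016,-0.0006,0.004],[0,0,0.006],[0,0,0.004],[0,0,0.002],[0,0,0],[0,0,0]], roll=[0,0,0,0,0,0])

```text
clock: 39.55
ee_pos: [515.0, -172.1, 83.9]
ee_rot: [[0.583, 0.813, -0.0], [0.813, -0.583, -0.0], [-0.0, -0.0, -1.0]]
force: [0.4, 0.7, -0.9]
gripper_width: 0.72
finger_force: 29.2
```

Request:
drive_tool(offset=[[0,0,0.001],[0,0,0.001],[0,0,0]], roll=[0,0,0])

```text
clock: 39.85
ee_pos: [515.0, -172.0, 82.0]
ee_rot: [[0.583, 0.813, 0.0], [0.813, -0.583, 0.0], [0.0, -0.0, -1.0]]
force: [0.2, 0.6, -3.1]
gripper_width: 0.719
finger_force: 29.2
```

Request:
drive_tool(offset=[[0,0,0.001],[0,0,0.001],[0,0,0]], roll=[0,0,0])

```text
clock: 40.15
ee_pos: [515.6, -171.5, 80.7]
ee_rot: [[0.583, 0.813, 0.001], [0.813, -0.583, 0.001], [0.001, 0.0, -1.0]]
force: [-0.4, 0.6, 4.6]
gripper_width: 0.718
finger_force: 29.2
```

Request:
drive_tool(offset=[[0,0,0.001],[0,0,0.001],[0,0,0]], roll=[0,0,0])

```text
clock: 40.45
ee_pos: [516.2, -171.7, 79.7]
ee_rot: [[0.583, 0.813, 0.002], [0.813, -0.583, 0.001], [0.002, 0.001, -1.0]]
force: [-1.6, 4.0, 11.8]
gripper_width: 0.712
finger_force: 29.4
```

Request:
drive_tool(offset=[[0,0,-0.001],[0,0,0],[0,0,0],[0,0,0]], roll=[0,0,0,0], hand=0.15)

```text
clock: 40.85
ee_pos: [514.9, -172.1, 78.8]
ee_rot: [[0.583, 0.813, -0.0], [0.813, -0.583, -0.0], [-0.0, -0.0, -1.0]]
force: [-0.3, -0.6, -0.5]
gripper_width: 0.851
finger_force: 0.0
```

```bash
python3 -c "
from gl import *
gl(33)
print(pred(np.array([518.8,-175.5,113.5]),np.pi/2,27.4,np.array([1,0,0.])))"
```

```text
P [ 514.89 -172.08   78.79] e,n 518.4092848173087 160.45231928736806 F [-0.32 -0.59 -0.48] w 0.8509040068867376
pred ((334.7299499511719, 242.72108459472656), [17.60638999938965, 29.856098175048828], 97.12736511230469, 412.0713565396145)
388.0 [346.5  239.99] [np.float64(34.31113815307617), np.float64(67.65457916259766)] 96.81916046142578
363.0 [334.37 240.97] [np.float64(17.335758209228516), np.float64(28.63570785522461)] 91.24493408203125
((337.61822509765625, 242.09556579589844), [17.580163955688477, 29.936330795288086], 97.34542083740234, 412.56324590579607)
```

It rests stably again with about 5° of lean toward the same side. That suggests two lugs are nearly in their gaps and one is held up, a few degrees clockwise of alignment. It has been let go, so I retake it nearly centred and turn counter-clockwise under light pressure.

Request:
drive_tool(offset=[[0.0005,0.002,0],[0,0.0015,0],[0,0,0]], roll=[0,0,0])

```text
clock: 41.2
ee_pos: [518.4, -173.9, 79.0]
ee_rot: [[0.583, 0.813, 0.0], [0.813, -0.583, -0.0], [-0.0, 0.0, -1.0]]
force: [-0.4, 0.3, -0.4]
gripper_width: 0.85
finger_force: 0.0
```

Request:
drive_tool(offset=[[0,0,0],[0,0,0],[0,0,0],[0,0,0]], roll=[0,0,0,0], hand=1)

```text
clock: 41.6
ee_pos: [517.4, -173.0, 78.8]
ee_rot: [[0.583, 0.813, -0.001], [0.813, -0.583, 0.001], [0.0, -0.002, -1.0]]
force: [-2.6, 2.0, 1.6]
gripper_width: 0.697
finger_force: 29.6
```

Request:
drive_tool(offset=[[0,0,0.0005],[0,0,0],[0,0,0]], roll=[-5,-5,0])

```text
clock: 41.9
ee_pos: [516.6, -173.3, 78.3]
ee_rot: [[0.431, 0.902, -0.003], [0.902, -0.431, 0.001], [0.0, -0.003, -1.0]]
force: [-4.2, 2.1, 3.7]
gripper_width: 0.701
finger_force: 29.6
```

Request:
drive_tool(offset=[[0,-0.001,0],[0,0,0],[0,0,0],[0,0,0]], roll=[-5,-5,-5,0])

```text
clock: 42.3
ee_pos: [516.6, -173.3, 78.2]
ee_rot: [[0.185, 0.983, -0.001], [0.983, -0.185, 0.0], [0.0, -0.001, -1.0]]
force: [-2.4, 0.5, 1.4]
gripper_width: 0.703
finger_force: 29.6
```

Request:
drive_tool(offset=[[0,0,0.0005],[0,0,0],[0,0,0],[0,0,0]], roll=[-5,-5,-5,0])

```text
clock: 42.7
ee_pos: [516.1, -173.7, 77.9]
ee_rot: [[-0.074, 0.997, -0.002], [0.997, 0.074, 0.0], [0.0, -0.002, -1.0]]
force: [-4.9, 1.7, 3.8]
gripper_width: 0.703
finger_force: 29.6
```

```bash
python3 -c "
from gl import *
gl(35)
print(robot.state()['ft_torque'])"
```

```text
P [ 516.15 -173.66   77.94] e,n 520.3547359163483 159.90214362953725 F [-4.89  1.73  3.85] w 0.7032858088565267
pred ((335.8702392578125, 242.38467407226562), [17.602611541748047, 29.906564712524414], 97.20960998535156, 412.6792963175103)
219.0 [357.02 247.1 ] [np.float64(9.845632553100586), np.float64(48.9871711730957)] 5.949646949768066
261.0 [337.57 242.47] [np.float64(17.16092300415039), np.float64(22.44339370727539)] 81.04862213134766
[-0.08  1.28 -0.08]
```

Request:
drive_tool(offset=[[0,-0.0015,0.0005],[0,0,0],[0,0,0],[0,0,0]], roll=[-5,-5,-5,0])

```text
clock: 43.15
ee_pos: [516.6, -173.5, 77.3]
ee_rot: [[-0.33, 0.944, 0.002], [0.944, 0.33, -0.0], [-0.001, 0.001, -1.0]]
force: [-0.2, 0.3, -1.3]
gripper_width: 0.704
finger_force: 29.6
```

Request:
drive_tool(offset=[[0,0,0.0005],[0,0,0],[0,0,0],[0,0,0]], roll=[-5,-5,-5,0])

```text
clock: 43.55
ee_pos: [516.7, -173.0, 77.0]
ee_rot: [[-0.562, 0.827, 0.002], [0.827, 0.562, 0.0], [-0.001, 0.002, -1.0]]
force: [0.0, 1.9, -2.9]
gripper_width: 0.706
finger_force: 29.6
```

The vertical reaction vanished, so the lugs may be at the gaps. I press down gently.

Request:
drive_tool(offset=[[0,0,0.001],[0,0,0.001],[0,0,0]], roll=[0,0,0])

```text
clock: 43.85
ee_pos: [516.9, -173.0, 76.3]
ee_rot: [[-0.562, 0.827, 0.002], [0.827, 0.562, 0.0], [-0.001, 0.002, -1.0]]
force: [-2.1, 2.6, 9.0]
gripper_width: 0.705
finger_force: 29.7
```

Request:
drive_tool(offset=[[0,0,0.001],[0,0,0.001],[0,0,0]], roll=[0,0,0])

```text
clock: 44.15
ee_pos: [517.3, -172.7, 75.3]
ee_rot: [[-0.562, 0.827, 0.003], [0.827, 0.562, 0.001], [-0.001, 0.003, -1.0]]
force: [-4.2, 4.9, 15.5]
gripper_width: 0.702
finger_force: 29.9
```

Request:
drive_tool(offset=[[0.0015,0,-0.001],[0,0,0],[0,0,0],[0,0,0]], roll=[-4,-4,-4,0])

```text
clock: 44.55
ee_pos: [517.3, -172.8, 75.6]
ee_rot: [[-0.722, 0.692, 0.005], [0.692, 0.722, -0.001], [-0.005, 0.003, -1.0]]
force: [1.0, 1.3, 7.3]
gripper_width: 0.704
finger_force: 29.8
```

Request:
drive_tool(offset=[[0,0,0],[0,0,0],[0,0,0],[0,0,0]], roll=[-4,-4,-4,0])

```text
clock: 44.95
ee_pos: [517.5, -172.9, 75.6]
ee_rot: [[-0.85, 0.527, 0.006], [0.527, 0.85, -0.001], [-0.005, 0.002, -1.0]]
force: [0.9, 0.7, 6.0]
gripper_width: 0.707
finger_force: 29.8
```

Run:
```python
from gl import *
s=gl(36);print(robot.state()['ft_torque'])
b=cv2.cvtColor(np.ascontiguousarray(s),cv2.COLOR_BGR2GRAY)
for v in range(228,288,3): print(v,"".join("#" if x<30 else "+" if x<45 else "-" if x<75 else "." for x in b[v,285:390]))
```

```text
P [ 517.47 -172.92   75.61] e,n 520.9973627654159 161.27454955219523 F [0.87 0.71 5.97] w 0.7066368742564422
pred ((336.03131103515625, 242.50489807128906), [17.56978988647461, 29.84408187866211], 97.22942352294922, 411.0492138057016)
210.0 [315.41 237.83] [np.float64(18.158184051513672), np.float64(30.652843475341797)] 11.764432907104492
119.0 [327.81 243.7 ] [np.float64(11.694098472595215), np.float64(18.30321502685547)] 139.47633361816406
100.0 [356.49 253.2 ] [np.float64(12.645079612731934), np.float64(15.909211158752441)] 13.892542839050293
[ 0.11 -0.29 -0.17]
228 ......-+++++-............---+---------++#####+####+++---+##+##############+############..................
231 ......------+..........-.......-------..-##########++++++++++++########################..................
234 ..........-------..-----.............--######---+######################################..................
237 ..........--------------...........-##-....+#------++++-++-----------------------------..................
240 ---.....----------++-.............##-.......----------------------------------------
[... 971 characters left out ...]
---############.........................
270 ......########################.....---+###########+---------+#------+##########-.........................
273 .....#########################--....---...------+#####+---......----###+---+###..........................
276 ....-###########################-.......-................-----.....+###+-..+##+..........................
279 ...################################-.............................-############-..........................
282 ...####################################+-....................--###############...........................
285 ...##########################################################################-...........................
```

The glass is about 4 mm lower, so the lens has dropped in, but the camera outline has turned. Once in, counter-clockwise is blocked, so my last turns rotated the camera along with the lens. I stop and measure the camera yaw.

```bash
cat > yaw.py <<'E'
from h import *
import cv2
def prof(s,rows=range(262,312,2)):
    b=cv2.cvtColor(np.ascontiguousarray(s),cv2.COLOR_BGR2GRAY);o=[]
    for v in rows:
        d=np.where(b[v,270:395]<40)[0]
        o.append((270+d.min(),270+d.max()) if len(d) else (np.nan,np.nan))
    return np.array(o,float)
def model(x,y,psi,rows=range(262,312,2)):
    c,s=np.cos(psi),np.sin(psi);R=np.array([[c,-s],[s,c]])
    pts=[(a,b,z) for a in(-49,50) for b,zt in((-57,41),(81,50)) for z in(2,zt)]
    P=np.array([proj("side",[*(np.array([x,y])+R@[a,b]),z]) for a,b,z in pts],np.float32)
    H=cv2.convexHull(P)[:,0];o=[]
    for v in rows:
        us=[p[0]+(v-p[1])/(q[1]-p[1])*(q[0]-p[0]) for p,q in zip(H,np.roll(H,-1,0)) if (p[1]-v)*(q[1]-v)<=0 and p[1]!=q[1]]
        o.append((min(us),max(us)) if us else (np.nan,np.nan))
    return np.array(o)
from scipy.optimize import minimize
def fit(s):
    p=prof(s)
    def cost(q):
        d=np.abs(p-model(q[0],q[1],np.radians(q[2])));return np.nanmean(np.minimum(np.nan_to_num(d,nan=6),6))
    best=min((minimize(cost,[518,-175,a],method="Nelder-Mead",options=dict(initial_simplex=[[518,-175,a],[523,-175,a],[518,-170,a],[518,-175,a+5]])) for a in range(-10,60,8)),key=lambda r:r.fun)
    return best.x,best.fun
E
python3 - <<'E'
from yaw import *
np.set_printoptions(precision=1,suppress=True)
print("start",fit(np.load("s.npy")));print("s6",fit(np.load("s6.npy")))
s=vision.snapshot("side")[:,:,::-1];np.save("s7.npy",s);print("now",fit(s))
E
```

```text
start (array([ 519.1, -170.5,   11. ]), np.float64(2.1500421142578126))
s6 (array([ 519.1, -170.5,   11. ]), np.float64(2.0398138427734374))
now (array([ 517.8, -172.1,   36.7]), np.float64(2.1837078857421877))
```

The camera has turned about 26° CCW around the mount axis, with its position about the same. I ease the pressure and turn clockwise to the stop. The light torque there will carry the loose camera back.

Request:
drive_tool(offset=[[0,0,-0.0004],[0,0,0],[0,0,0],[0,0,0],[0,0,0],[0,0,0],[0,0,0],[0,0,0],[0,0,0],[0,0,0]], roll=[5,5,5,5,5,5,5,5,5,0])

```text
clock: 46.05
ee_pos: [514.7, -172.5, 74.3]
ee_rot: [[-0.229, 0.974, -0.0], [0.974, 0.229, -0.001], [-0.001, -0.001, -1.0]]
force: [-0.9, -1.4, -1.9]
gripper_width: 0.699
finger_force: 29.7
```

Run:
```python
from yaw import *
from gl import *
from yaw import fit
s=gl(36);print(fit(s),robot.state()["ft_torque"])
```

```text
P [ 514.74 -172.54   74.27] e,n 518.5564330471685 159.99233617441206 F [-0.86 -1.41 -1.89] w 0.6989518539688352
pred ((334.7865295410156, 243.51870727539062), [17.640291213989258, 29.844961166381836], 97.1711196899414, 412.7108014365658)
287.0 [355.61 244.11] [np.float64(11.249374389648438), np.float64(46.698062896728516)] 2.3864054679870605
191.0 [338.33 244.51] [np.float64(14.715930938720703), np.float64(19.8194637298584)] 65.2342758178711
(array([ 517.37, -170.72,   11.28]), np.float64(2.1256976318359375)) [-0.3   0.23  0.13]
```

The camera is back at yaw 11° and the glass height now matches the flush position (244.5). I continue clockwise.

Request:
drive_tool(offset=[[0,0,0],[0,0,0],[0,0,0],[0,0,0],[0,0,0],[0,0,0],[0,0,0]], roll=[5,5,5,5,5,5,0])

```text
clock: 46.8
ee_pos: [514.7, -172.0, 74.2]
ee_rot: [[0.286, 0.958, -0.001], [0.958, -0.286, -0.0], [-0.0, -0.0, -1.0]]
force: [-0.9, -0.1, -1.5]
gripper_width: 0.699
finger_force: 29.7
```

Run:
```python
from gl import *
from yaw import fit
s=gl(36);print(fit(s),robot.state()["ft_torque"])
```

```text
P [ 514.74 -171.99   74.22] e,n 518.2371364309045 160.43428123960092 F [-0.91 -0.06 -1.53] w 0.6991037933834782
pred ((334.57366943359375, 243.4014129638672), [17.627208709716797, 29.828022003173828], 97.1468276977539, 412.1706019358244)
177.0 [343.36 230.42] [np.float64(12.197293281555176), np.float64(34.63960266113281)] 91.40090942382812
339.0 [333.84 242.62] [np.float64(17.580326080322266), np.float64(27.49633026123047)] 93.76724243164062
67.0 [356.37 251.86] [np.float64(9.992664337158203), np.float64(27.244211196899414)] 13.184256553649902
(array([ 518.89, -172.89,  -18.32]), np.float64(2.076292724609375)) [-0.06  0.35  0.07]
```

The camera now turns along with the lens, and the lens looks slightly pinched because I hold it off the mount axis. I let go, let it settle and measure.

Request:
drive_tool(offset=[[0,0,0],[0,0,0],[0,0,0]], roll=[0,0,0], hand=0)

```text
clock: 47.15
ee_pos: [515.3, -172.3, 74.7]
ee_rot: [[0.286, 0.958, 0.001], [0.958, -0.286, -0.0], [0.0, 0.001, -1.0]]
force: [-0.3, -0.5, 0.3]
gripper_width: 0.94
finger_force: 0.0
```

Run:
```python
from gl import *
from yaw import fit
s=gl(36);np.save("s8.npy",s);print(fit(s),robot.state()["ft_torque"])
b=cv2.cvtColor(np.ascontiguousarray(s),cv2.COLOR_BGR2GRAY)
for v in range(228,300,3): print(v,"".join("#" if x<30 else "+" if x<45 else "-" if x<75 else "." for x in b[v,285:390]))
for h in(50,57.5):print(h,pred(np.array([518.5,-173.5,h+56]),np.pi/2,27.4,np.array([1,0,0.]))[0])
```

```text
P [ 515.34 -172.35   74.69] e,n 518.9342586876047 160.49949313201108 F [-0.32 -0.52  0.27] w 0.940107403708569
pred ((334.9601745605469, 243.17149353027344), [17.616241455078125, 29.83878517150879], 97.16927337646484, 412.0628270660527)
390.0 [336.1  236.18] [np.float64(23.709016799926758), np.float64(42.6785774230957)] 76.454833984375
360.0 [334.87 245.11] [np.float64(17.343238830566406), np.float64(28.82966423034668)] 97.39346313476562
(array([ 518.88, -172.89,  -18.32]), np.float64(2.0962872314453125)) [-0.03  0.06 -0.  ]
228 .......++++++----------+#############++++-...........................######+-------......................
231 ......----++++#+-----+--#############-...............................#######------.......................
234 ..........---+-------+#########--....-..............................-#######-----........................
237 ..........-----------++--------........####------------###..........#######-----.........................
240 ---.....----------+++++--------#...###-.....................-##-...-#######----..........................
243 -------------+-
[... 1458 characters left out ...]
..................-+####################-.....................
285 ....................###########################++---++####+---+######################-...................
288 ......................####################################+-..-#######################...................
291 ........................+############################################################....................
294 ..........................##########################################################.....................
297 ###-........................#######################################################-.....................
50 (336.4067687988281, 244.84442138671875)
57.5 (336.7292175292969, 241.63807678222656)
```

Released, the lens is flush and level (ellipse angle 97.4°, height matching 50 mm). I regrip it centred and first bring the camera back counter-clockwise. Then I'll turn clockwise with a little downward pressure so the camera stays put.

Request:
drive_tool(offset=[[-0.0001,0.0016,0],[0,0,0]], roll=[0,0])

```text
clock: 47.4
ee_pos: [516.8, -172.8, 74.5]
ee_rot: [[0.286, 0.958, 0.001], [0.958, -0.286, -0.0], [0.0, 0.001, -1.0]]
force: [-0.1, -0.1, 0.6]
gripper_width: 1.001
finger_force: 0.0
```

Request:
drive_tool(offset=[[0,0,0],[0,0,0],[0,0,0],[0,0,0]], roll=[0,0,0,0], hand=1)

```text
clock: 47.8
ee_pos: [516.4, -172.6, 74.4]
ee_rot: [[0.286, 0.958, -0.0], [0.958, -0.286, 0.0], [0.0, -0.0, -1.0]]
force: [-0.3, 0.1, -0.4]
gripper_width: 0.692
finger_force: 30.0
```

Request:
drive_tool(offset=[[0,0,0],[0,0,0],[0,0,0],[0,0,0],[0,0,0],[0,0,0]], roll=[-6,-6,-6,-6,-6,0])

```text
clock: 48.4
ee_pos: [516.5, -172.9, 74.4]
ee_rot: [[-0.231, 0.973, 0.001], [0.973, 0.231, -0.0], [-0.0, 0.001, -1.0]]
force: [1.0, -0.6, -1.2]
gripper_width: 0.693
finger_force: 30.0
```

Run:
```python
from gl import *
from yaw import fit
s=gl(36);print(fit(s),robot.state()["ft_torque"])
```

```text
P [ 516.54 -172.94   74.41] e,n 520.2495414017528 160.71755842120217 F [ 1.04 -0.55 -1.17] w 0.6925019318204391
pred ((335.6316223144531, 243.20553588867188), [17.606718063354492, 29.83573341369629], 97.22921752929688, 411.7979488116689)
293.0 [356.52 243.22] [np.float64(12.101546287536621), np.float64(44.845069885253906)] 1.9661184549331665
217.0 [338.61 246.09] [np.float64(16.591617584228516), np.float64(20.87735939025879)] 83.45086669921875
(array([ 518.12, -171.47,   -2.44]), np.float64(1.9729901123046876)) [-0.23 -0.14 -0.02]
```

Request:
drive_tool(offset=[[0,0,0],[0,0,0],[0,0,0.0006],[0,0,0]], roll=[-6,-6,-2,0])

```text
clock: 48.85
ee_pos: [516.9, -172.8, 74.4]
ee_rot: [[-0.457, 0.889, 0.001], [0.889, 0.457, 0.0], [-0.0, 0.001, -1.0]]
force: [0.2, 0.7, 3.6]
gripper_width: 0.691
finger_force: 30.0
```

Run:
```python
from gl import *
from yaw import fit
s=gl(36);print(fit(s),robot.state()["ft_torque"])
```

```text
P [ 516.89 -172.78   74.38] e,n 520.447440395533 161.0536406265811 F [0.2  0.73 3.6 ] w 0.6913107724978746
pred ((335.7052307128906, 243.10931396484375), [17.594881057739258, 29.825843811035156], 97.23089599609375, 411.3846670000348)
351.0 [355.51 240.78] [np.float64(17.871681213378906), np.float64(40.79159927368164)] 177.89254760742188
87.0 [342.32 247.42] [np.float64(11.269498825073242), np.float64(16.190275192260742)] 52.400550842285156
(array([ 517.94, -170.71,   11.04]), np.float64(2.1413104248046877)) [ 0.01  0.22 -0.14]
```

Request:
drive_tool(offset=[[0,0,0],[0,0,0],[0,0,0],[0,0,0],[0,0,0],[0,0,0],[0,0,0]], roll=[5,5,5,5,5,5,0])

```text
clock: 49.6
ee_pos: [516.7, -173.1, 74.3]
ee_rot: [[0.05, 0.999, 0.001], [0.999, -0.05, -0.001], [-0.001, 0.001, -1.0]]
force: [-0.1, -1.1, 5.9]
gripper_width: 0.689
finger_force: 30.0
```

Run:
```python
from gl import *
from yaw import fit
s=gl(36);print(fit(s),robot.state()["ft_torque"])
```

```text
P [ 516.72 -173.07   74.34] e,n 520.472266477881 160.71439637148814 F [-0.13 -1.1   5.86] w 0.6888234663258711
pred ((335.7477722167969, 243.23609924316406), [17.6068115234375, 29.83599090576172], 97.24079895019531, 411.8036430964712)
108.0 [340.35 231.01] [np.float64(11.740089416503906), np.float64(15.36179256439209)] 40.34258270263672
170.0 [358.81 244.14] [np.float64(11.775385856628418), np.float64(43.60062026977539)] 11.931092262268066
313.0 [335.81 245.25] [np.float64(17.548490524291992), np.float64(27.01177978515625)] 97.50782775878906
(array([ 517.94, -170.71,   11.03]), np.float64(2.0322442626953126)) [-0.17  0.34 -0.05]
```

The camera is back at 11° and stayed there through 30° of clockwise turn. On to the stop.

Request:
drive_tool(offset=[[0,0,0],[0,0,0],[0,0,0],[0,0,0],[0,0,0],[0,0,0],[0,0,0]], roll=[5,5,5,5,4,2,0])

```text
clock: 50.35
ee_pos: [516.5, -173.2, 74.4]
ee_rot: [[0.482, 0.876, 0.0], [0.876, -0.482, -0.001], [-0.001, 0.001, -1.0]]
force: [-0.3, -0.5, 5.6]
gripper_width: 0.689
finger_force: 30.0
```

Run:
```python
from gl import *
from yaw import fit
s=gl(36);print(fit(s),robot.state()["ft_torque"])
```

```text
P [ 516.54 -173.18   74.36] e,n 520.395663405632 160.5242591506752 F [-0.34 -0.55  5.62] w 0.6886297249878879
pred ((335.7249450683594, 243.2912139892578), [17.61338996887207, 29.841781616210938], 97.24152374267578, 412.0374725451693)
347.0 [338.54 232.97] [np.float64(20.70437240600586), np.float64(38.44713592529297)] 82.43170928955078
361.0 [335.27 245.16] [np.float64(17.249528884887695), np.float64(28.881654739379883)] 96.95484161376953
(array([ 517.94, -170.71,   11.03]), np.float64(2.0322442626953126)) [-0.17  0.45 -0.04]
```

Request:
drive_tool(offset=[[0,0,0],[0,0,0],[0,0,0]], roll=[2,2,0])

```text
clock: 50.7
ee_pos: [516.5, -173.2, 74.3]
ee_rot: [[0.542, 0.84, 0.0], [0.84, -0.542, -0.001], [-0.0, 0.001, -1.0]]
force: [-0.2, -0.9, 5.7]
gripper_width: 0.691
finger_force: 30.0
```

Run:
```python
from gl import *
from yaw import fit
s=gl(36);print(fit(s),robot.state()["ft_torque"])
```

```text
P [ 516.51 -173.16   74.34] e,n 520.354295900279 160.52215854899873 F [-0.16 -0.86  5.74] w 0.6913456027215322
pred ((335.702392578125, 243.2987518310547), [17.613821029663086, 29.84130859375], 97.23993682861328, 412.0410311690066)
364.0 [339.85 233.08] [np.float64(20.729511260986328), np.float64(41.59499740600586)] 84.07817077636719
362.0 [335.28 245.26] [np.float64(17.505615234375), np.float64(28.669401168823242)] 96.94717407226562
(array([ 517.94, -170.71,   11.03]), np.float64(2.0322442626953126)) [-0.17  0.38 -0.08]
```

Request:
drive_tool(offset=[[0,0,0],[0,0,0],[0,0,0]], roll=[2,2,0])

```text
clock: 51.05
ee_pos: [516.5, -173.1, 74.4]
ee_rot: [[0.599, 0.801, 0.0], [0.801, -0.599, -0.001], [-0.0, 0.001, -1.0]]
force: [-1.4, -0.5, 5.4]
gripper_width: 0.694
finger_force: 30.0
```

Run:
```python
from gl import *
from yaw import fit
s=gl(36);print(fit(s),robot.state()["ft_torque"])
```

```text
P [ 516.52 -173.14   74.36] e,n 520.353757016418 160.53484998391568 F [-1.43 -0.54  5.42] w 0.6943617039250193
pred ((335.70159912109375, 243.28805541992188), [17.61319923400879, 29.841175079345703], 97.23932647705078, 412.02465100074187)
380.0 [338.51 233.92] [np.float64(23.117393493652344), np.float64(39.93980407714844)] 79.9344711303711
359.0 [335.34 245.22] [np.float64(17.422536849975586), np.float64(28.54437828063965)] 97.57720947265625
(array([ 517.94, -170.71,   11.03]), np.float64(2.0322442626953126)) [-0.11  0.44 -0.11]
```

Request:
drive_tool(offset=[[0,0,0],[0,0,0],[0,0,0]], roll=[2,2,0])

```text
clock: 51.4
ee_pos: [516.7, -172.9, 74.3]
ee_rot: [[0.653, 0.758, 0.0], [0.758, -0.653, -0.001], [-0.0, 0.001, -1.0]]
force: [-1.5, -0.9, 6.6]
gripper_width: 0.688
finger_force: 30.0
```

Run:
```python
from gl import *
from yaw import fit
s=gl(36);np.save("s9.npy",s);print(fit(s),robot.state()["ft_torque"])
```

```text
P [ 516.69 -172.87   74.34] e,n 520.3385590066374 160.86041122800378 F [-1.49 -0.87  6.63] w 0.6882717387101429
pred ((335.663330078125, 243.18667602539062), [17.6023006439209, 29.830659866333008], 97.2310562133789, 411.62461923691444)
396.0 [338.12 234.89] [np.float64(25.62722396850586), np.float64(41.469451904296875)] 73.94793701171875
359.0 [335.39 245.06] [np.float64(17.278234481811523), np.float64(28.574506759643555)] 97.15631866455078
(array([ 517.52, -170.37,    9.22]), np.float64(2.1036114501953125)) [-0.11  0.38  0.15]
```

The torque reversed (+0.15 N m) and the camera just began to follow (9.2°): this is the stop. I let go and rise.

Request:
drive_tool(offset=[[0,0,0],[0,0,0],[0,0,0],[0,0,0],[0,0,-0.01],[0,0,-0.025],[0,0,-0.035],[0,0,-0.035],[0,0,-0.02],[0,0,0]], roll=[0,0,0,0,0,0,0,0,0,0], hand=0)

```text
clock: 52.45
ee_pos: [518.3, -173.4, 202.4]
ee_rot: [[0.652, 0.758, 0.007], [0.759, -0.652, -0.001], [0.004, 0.005, -1.0]]
force: [-0.2, -0.4, 0.2]
gripper_width: 0.998
finger_force: 0.0
```

Run:
```python
from gl import *
from yaw import fit
print(robot.state()["ee_pos"],robot.state()["force"])
s=vision.snapshot("side")[:,:,::-1];np.save("s10.npy",s);print(fit(s))
w=cv2.resize(np.ascontiguousarray(s[228:262,312:362]),None,fx=8,fy=8,interpolation=3).astype(int)
m=(w.sum(2)>200).astype(np.uint8);n,l,q,c=cv2.connectedComponentsWithStats(m)
for i in range(1,n):
    if q[i,4]>64*60:
        cc=max(cv2.findContours((l==i).astype(np.uint8),0,1)[0],key=len);e=cv2.fitEllipse(cv2.convexHull(cc));print(q[i,4]/64,np.array(e[0])/8+[311.6,227.6],sorted(np.array(e[1])/8),e[2])
print(pred(np.array([517,-172.7,106]),np.pi/2,27.4,np.array([1,0,0.])))
```

```text
[ 518.33 -173.4   202.39] [-0.18 -0.4   0.18]
(array([ 517.83, -170.38,    9.48]), np.float64(2.2109405517578127))
702.0 [373.59 246.92] [np.float64(34.51622009277344), np.float64(135.81422424316406)] 100.05992126464844
354.0 [335.41 245.13] [np.float64(17.14211654663086), np.float64(28.43376350402832)] 97.33590698242188
((335.530029296875, 244.93528747558594), [17.644180297851562, 29.745851516723633], 97.30585479736328, 411.43092643399723)
```

The lens is flush and upright at the stop, the camera is within about 1.5° and 2 mm of its start, and the gripper is clear.

```bash
python3 -c "
from plant import robot
print(robot.sign_off())"
```

```text
the job is handed in; nothing more can be done
None
```

I handed the job in at about 52.5 s: the lens is flush in the mount, turned clockwise to the stop and released, and the camera is flat within about 1.5° and 2 mm of its start. On the way the lens first tipped over on the mount and was set down leaning (about 5°) before I retook it, and while I turned it the camera swung up to about 29° and was brought back.

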